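# Hang the probe tray on the bench upstand's cleat

## Task

Hang the plywood probe tray that has the angled strip on its back onto the cleat of the white bench upstand: carry it there by its handle, tip its top clearly towards the upstand (about 20 degrees) so that the angled strip hooks over the cleat, then level it and let it down until it hangs fully home, upright and roughly in the middle of the cleat, and let go. Leave the look-alike bin without a strip where it stands.

Things in the scene. Friction and masses are not known exactly. Their poses are not given: they have to be found in the camera images.
- tray: Loose plywood tray, 0.2-0.45 kg; sizes in mm. Origin: centre of box underside; x to rear (strip side), y width, z up. Box 70 (x) x 110 x 60 high. Handle, grip from above closing along x: bar 14 x 14 along y, 110 long, centre x 0, z 118. Back plate x 35-39, 92 high. Strip: 4 thick, 56 long, 110 wide, from plate top (x 37, z 90) back and DOWN 35 deg off vertical. Rear foot to x 49, z 0-12
- strip_edge (a point): Middle of the strip's free rear lower edge: x 70.8, y 0, z 45.3 mm in the tray's frame, same axes. To hang: tip the tray's top 20 deg towards the panel (about y), lower it with this edge 5-10 mm in front of the panel face until 12 mm above the seat, level it, lower to the seat, release; its weight keeps it there.
- cleat (a point): Seat: where strip_edge lies when hung home, on the front face of the fixed white panel (320 long, 134 high, 18 thick), mid-cleat, 85 mm up. x level INTO panel, y along cleat, z up; hung tray's axes agree. Cleat: 5 mm plywood slat 220 long leaning out 35 deg off vertical, V groove open above; lip 27 out, 27 above seat. Below it a spacer rail, 21 out, 34-56 mm above the bench, meets the tray foot.
- bin: Look-alike loose plywood bin (bystander): same box (70 x 110 x 60 mm high) and handle as the tray, but no back plate, strip or foot. Origin: centre of its underside, axes as the tray's. It and the tray may stand in either of two places. Test probes lie fixed inside both.

How it is judged:
By the outcome, as a careful person would: the job done as asked, in the order asked, and still so for the second after the job is handed in, with the robot touching nothing.
It also fails if it takes over 51 s, if anything falls off the work surface, if the arm or the gripper's body presses on something with over 40 N, if the wrist force passes 120 N, or if a joint passes its speed limit or range.

## Robot

A 7-joint arm with a two-finger parallel gripper is mounted at the origin on the work surface. World frame = base frame: x ahead of the robot, y to its left, z up, the work surface at z = 0. Lengths are in m, angles in rad, forces in N, time in s.
With the tool pointing down it reaches from about 0.35 to 0.9 m from the base axis. Payload 8.1 kg.
Tool frame: the origin (TCP) lies at the very end of the fingers, on their centre line; the grasp point (between the pads) lies 19 mm behind it; z points along the fingers, y is the direction in which the jaws open and shut (so a half turn about z gives the same grasp; the last joint's range is limited). The gripper opens to 85 mm and grips with 20 to 120 N. Pads are 22 mm wide; open, the fingers measure 114 mm over their backs; the gripper's body (76 mm by 85 mm) begins 54 mm behind the grasp point. The pads swing forward as they close: fully open they stand 13 mm farther back than shut.
Start: joints at [-1.358, 0.434, 0.025, 1.573, -0.012, 1.134, -0.075], TCP at [0.194, 0.594, 0.231] pointing down, gripper open.
Joint ranges: [-2.62, 2.62], [-0.44, 2.09], [-1.27, 1.32], [0.08, 2.57], [-1.32, 4.46], [0.12, 2], [-2.74, 2.74]. Speed limits (rad/s): [2.22, 2.22, 3.01, 3.01, 3.14, 3.14, 3.14].

## Interface

Orientations are given as a rotation vector (axis times angle).
In Python, from workcell import ctrl, eyes, order gives the robot as it stands.
- The arm moves only by the tool jog_arm, never from a script. Its arguments are lists of equal length, an entry for each row: "delta_pos": the shift along the tool's x, y, z in m, a list of three; "turn": the turn about the tool's z in degrees; "grip": the finger opening in m, from 0 to 0.0854. In form: {"delta_pos": [[tx, ty, tz], ...], "turn": [turn, ...], "grip": [grip, ...]}. A call has 1 to 5 rows; each row shifts and turns the pose as measured when the row begins, along the tool's axes as they then stand; what a row does not reach is not made up. A row lasts 1/10 s, in which the tool goes at most 50 mm and 8.59 degrees, less where a joint would pass 70% of its speed; a pose out of reach is approached as far as the arm can. A call with a gripper value outside its range is refused whole. The fingers move at their own pace and stop on an object; the grip force is fixed at half the most. Time passes only in rows, so rows that do not move let the fingers close. It gives the time, the measured TCP pose, the force and the opening at its end, in the units of the state.
- ctrl.read_state(): the state, without advancing time (a new reading comes with each control period).
- eyes.grab_frame(name): name is "scene" or "top"; returns (picture, depth): 420x560x3 uint8, red, green, blue; 420x560 float32, m along the optical axis (not along the pixel's ray), 0 where there is no reading.
- eyes.camera_params(name): a dict with "vfov" (degrees; the focal length in pixels is half the picture's height over the tangent of half this angle, whatever the lens; pixels are square), "cx", "cy" (the principal point, pixels), "distortion" ([k1, k2, p1, p2, k3] as OpenCV has them; the pictures are not rectified), "rvec" (rotation vector, rad) and "tvec" (3), from world to camera coordinates, as OpenCV has them. Camera axes: x right, y down, z forward; pixel columns grow to the right and rows downward; lengths in m; the calibration is good to about 2 mm. A picture is of the moment at which its call begins. camera_params takes no time and is no camera call.
- order.sign_off(): hands the job in, once; it reports no verdict.
The state is a dict: "time_s": time; "joint_positions": joint angles; "dq": joint speeds; "effort": joint torques, N m; "position": TCP position; "tcp_rot": TCP orientation; "force": force on the tool from outside, world axes, zero at the start; "moment": the same for the moment, N m; "finger_gap": opening from 0.0 (shut) to 1.0 (fully open).
Only numpy, scipy, OpenCV 4.12 (cv2) and the standard library are available. Lean on these libraries where they do the work, as an engineer would, in place of code of your own. Each camera call takes 0.05 s, during which the arm holds its last target. There are 200 camera calls.

## Working session

There is one attempt and no reset: what is moved stays moved. The work goes in short steps, Python scripts to look and compute and a tool call to move; the robot and the scene stay as the last step left them, time stands still between calls to the robot, and variables do not carry over. Pictures are saved under pics/ and viewed, about 8 in all and at most 12, crops included, and the job is handed in when it is done.

Besides the shell and the picture viewer there is one more tool, called after "Emit:" as a command line: name --pt "numbers of a row" for each row, then --argument value for the rest. jog_arm: Moves the arm, as the interface text tells. Its arguments: {"type":"object","properties":{"delta_pos":{"type":"array","items":{"type":"array","items":{"type":"number"}}},"turn":{"type":"array","items":{"type":"number"}},"grip":{"type":"array","items":{"type":"number"}}},"required":["delta_pos","turn","grip"]}

```bash
mkdir -p pics; ls
cat > h.py <<'E'
import numpy as np,cv2
from workcell import ctrl,eyes,order
def cam(n):
    p=eyes.camera_params(n); f=210/np.tan(np.radians(p['vfov'])/2)
    K=np.array([[f,0,p['cx']],[0,f,p['cy']],[0,0,1]]); R=cv2.Rodrigues(np.array(p['rvec'],float))[0]
    return K,np.array(p['distortion'],float),R,np.array(p['tvec'],float).ravel()
def cloud(n,d):
    K,D,R,t=cam(n); v,u=np.mgrid[0:420,0:560]
    q=cv2.undistortPoints(np.stack([u,v],-1).reshape(-1,1,2).astype(float),K,D).reshape(420,560,2)
    c=np.dstack([q*d[...,None],d]); w=(c-t)@R
    w[d==0]=np.nan
    return w
E
python3 - <<'E'
from h import *
for n in('scene','top'):
    p,d=eyes.grab_frame(n); cv2.imwrite(f'pics/{n}0.png',p[...,::-1]); np.save(f'{n}0.npy',d)
    K,D,R,t=cam(n); print(n,-R.T@t,R[2],K[0,0],D)
print(ctrl.read_state())
E
```

```text
pics
scene [0.90901904 0.21064743 0.70429009] [-0.49191945 -0.21940414 -0.84254203] 379.64509723831327 [-0.10643163  0.          0.          0.          0.        ]
top [0.48196443 0.0357556  0.97840242] [ 0.03299521 -0.02011698 -0.99925303] 470.1570160872632 [-0.161196  0.        0.        0.        0.      ]
{'time_s': 0.1, 'joint_positions': array([-1.35760645,  0.43514462,  0.02498718,  1.57399994, -0.01161822,
        1.13402462, -0.07513113]), 'dq': array([-0.00095324, -0.00209723,  0.00038708, -0.0033398 , -0.00086758,
       -0.00079915,  0.00047588]), 'effort': array([ 3.11500749e-03, -6.71747732e+01,  1.02803282e+00, -3.16897666e+01,
        1.57630141e-02,  7.28073632e-03,  1.26610121e-05]), 'position': array([0.19401416, 0.59364117, 0.23061239]), 'tcp_rot': array([-4.94153076e-01, -3.10237684e+00,  2.24187324e-03]), 'force': array([ 1.32294684,  0.49088943, -0.03262406]), 'moment': array([-0.03293241, -0.00342706, -0.03102725]), 'finger_gap': 0.9967892765721811}
```

View pics/scene0.png

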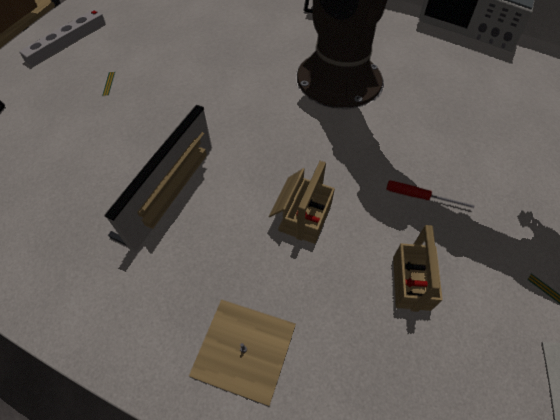

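View pics/top0.png

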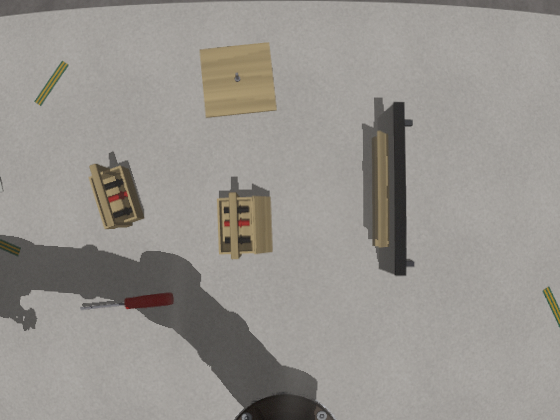

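The tray is the one with the sloping strip: top view about (245,225), scene about (305,205). The bin is at top (117,195). The panel is at top (398,188), with the cleat on its left (+y) side at (380,190). Next I measure them.

Run:
```python
from h import *
d=np.load('top0.npy'); w=cloud('top',d)
def rect(name,u0,u1,v0,v1,z0,z1):
    s=w[v0:v1,u0:u1].reshape(-1,3); s=s[(s[:,2]>z0)&(s[:,2]<z1)]
    r=cv2.minAreaRect((s[:,:2]*1000).astype(np.float32)); print(name,len(s),'med z',np.median(s[:,2]).round(4),'c',np.round(r[0],1),'size',np.round(r[1],1),'ang',round(r[2],2)); print(np.round(cv2.boxPoints(r),1).tolist())
rect('handle',205,285,175,270,.112,.14)
rect('tray body',205,285,175,270,.05,.10)
rect('binhandle',80,150,150,240,.112,.14)
rect('panel top',360,420,90,285,.128,.15)
rect('cleat',360,400,90,285,.08,.122)
rect('all panel',360,420,90,285,.05,.15)
d=np.load('scene0.npy'); w=cloud('scene',d)
rect('S handle',255,340,150,250,.115,.14)
rect('S panel top',100,215,95,250,.128,.15)
s=w[95:250,100:215].reshape(-1,3); s=s[(s[:,2]>.03)&(s[:,2]<.125)&(s[:,1]<-.2)]
s=s[np.isfinite(s[:,0])]
for z in np.arange(.03,.125,.01):
    q=s[(s[:,2]>=z)&(s[:,2]<z+.01)]; print(round(z,3),len(q),np.percentile(q[:,1],[2,20,50,80,98]).round(4), np.percentile(q[:,0],[1,99]).round(3))
```

```text
handle 534 med z 0.1236 c [482.1  91.6] size [120.8  14.3] ang 1.24
[[421.5, 97.4000015258789], [421.79998779296875, 83.0999984741211], [542.5999755859375, 85.80000305175781], [542.2999877929688, 100.0]]
tray body 1281 med z 0.0656 c [482.5  75.3] size [121.2 103.2] ang 1.54
[[420.5, 125.30000305175781], [423.29998779296875, 22.100000381469727], [544.5, 25.399999618530273], [541.7000122070312, 128.5]]
binhandle 567 med z 0.1234 c [540.5 336.7] size [120.8  15.7] ang 18.22
[[480.70001220703125, 325.20001220703125], [485.6000061035156, 310.29998779296875], [600.4000244140625, 348.1000061035156], [595.5, 363.0]]
panel top 2000 med z 0.1326 c [ 545.9 -215. ] size [ 23.  321.1] ang 89.09
[[385.20001220703125, -224.0], [706.2999877929688, -229.10000610351562], [706.7000122070312, -206.10000610351562], [385.6000061035156, -201.0]]
cleat 2168 med z 0.1014 c [ 546.  -192.9] size [ 30.3 322.1] ang 89.05
[[384.70001220703125, -205.39999389648438], [706.7999877929688, -210.8000030517578], [707.2999877929688, -180.5], [385.29998779296875, -175.10000610351562]]
all panel 4832 med z 0.1113 c [ 545.
[... 582 characters left out ...]
89648438], [385.8999938964844, -201.6999969482422]]
0.03 112 [-0.2256 -0.2107 -0.2093 -0.2044 -0.2032] [0.389 0.707]
0.04 114 [-0.2237 -0.2105 -0.2091 -0.2044 -0.2032] [0.388 0.707]
0.05 305 [-0.2203 -0.2092 -0.2038 -0.2016 -0.2001] [0.389 0.706]
0.06 123 [-0.223  -0.2107 -0.2092 -0.2051 -0.203 ] [0.39  0.707]
0.07 111 [-0.2203 -0.2106 -0.2095 -0.2055 -0.2035] [0.387 0.707]
0.08 433 [-0.2148 -0.2092 -0.2064 -0.2044 -0.2015] [0.39  0.707]
0.09 414 [-0.2155 -0.2096 -0.2075 -0.206  -0.2043] [0.392 0.706]
0.1 418 [-0.2145 -0.2098 -0.2077 -0.206  -0.2044] [0.39  0.706]
0.11 432 [-0.2173 -0.2095 -0.2078 -0.2063 -0.2047] [0.39  0.706]
0.12 219 [-0.2193 -0.2095 -0.2078 -0.2063 -0.2049] [0.396 0.706]
```

Emit:
jog_arm --pt "0.048 -0.015 -0.01" --pt "0.048 -0.015 -0.01" --pt "0.048 -0.015 -0.01" --pt "0.04 -0.01 -0.03" --pt "0.0 0.03 -0.04" --turn '[0,0,0,0,0]' --grip '[0.085,0.085,0.085,0.085,0.085]'

```text
time_s: 0.6
position: [0.0093, 0.6214, 0.3233]
tcp_rot: [0.498, 3.099, -0.029]
force: [-0.5, 1.9, -0.9]
finger_gap: 0.995
```

Emit:
jog_arm --pt "0 0.03 -0.04" --pt "0 0.03 -0.04" --pt "0 0.03 -0.04" --pt "0 0.03 -0.04" --pt "0 0.03 -0.04" --turn '[0,0,0,0,0]' --grip '[0.085,0.085,0.085,0.085,0.085]'

```text
time_s: 1.1
position: [0.0488, 0.7508, 0.5002]
tcp_rot: [-0.49, -3.096, 0.017]
force: [5.7, 1.6, 0.3]
finger_gap: 0.996
```

```bash
cat >> h.py <<'E'
def st():
    from scipy.spatial.transform import Rotation as Ro
    s=ctrl.read_state(); R=Ro.from_rotvec(s['tcp_rot']).as_matrix()
    print('t',round(s['time_s'],2),'p',s['position'].round(4),'gap',round(s['finger_gap'],3),'F',s['force'].round(1),'M',s['moment'].round(2))
    print('q',s['joint_positions'].round(3)); print('tx',R[:,0].round(4),'ty',R[:,1].round(4),'tz',R[:,2].round(4))
    return s,R
E
python3 -c "
from h import *
st()"
```

```text
t 1.1 p [0.0488 0.7508 0.5002] gap 0.996 F [5.7 1.6 0.3] M [ 0.14 -0.22  0.02]
q [-1.634  0.705  0.241  0.474 -0.177  1.982 -0.262]
tx [-0.9511  0.309   0.0047] ty [ 0.3089  0.951  -0.0116] tz [-0.0081 -0.0096 -0.9999]
```

Emit:
jog_arm --pt "0 0.01 -0.04" --pt "0 0.01 -0.04" --pt "0 0.01 -0.04" --pt "0 0.01 -0.04" --pt "0 0.01 -0.04" --turn '[0,0,0,0,0]' --grip '[0.085,0.085,0.085,0.085,0.085]'

```text
time_s: 1.6
position: [0.0599, 0.7192, 0.6012]
tcp_rot: [-0.49, -3.082, -0.2]
force: [0.3, -0.3, 1.2]
finger_gap: 0.996
```

```bash
python3 -c "
from h import *
st()"
```

```text
t 1.6 p [0.0599 0.7192 0.6012] gap 0.996 F [ 0.3 -0.3  1.2] M [-0.15  0.02 -0.1 ]
q [-1.647  0.595  0.321  0.43  -0.215  2.002 -0.238]
tx [-0.9508  0.3079  0.0342] ty [0.3097 0.9427 0.1237] tz [ 0.0059  0.1282 -0.9917]
```

Emit:
jog_arm --pt "-0.008 -0.04 0.022" --pt "-0.008 -0.04 0.022" --pt "-0.008 -0.04 0.022" --pt "-0.008 -0.04 0.022" --pt "-0.008 -0.04 0.022" --turn '[0,0,0,0,0]' --grip '[0.085,0.085,0.085,0.085,0.085]'

```text
time_s: 2.1
position: [0.039, 0.5496, 0.4901]
tcp_rot: [-0.487, -3.074, -0.243]
force: [-0.1, 0.3, 0.5]
finger_gap: 0.998
```

Emit:
jog_arm --pt "-0.008 -0.04 0.022" --pt "-0.008 -0.04 0.022" --pt "-0.008 -0.04 0.022" --pt "-0.008 -0.04 0.022" --pt "-0.008 -0.04 0.022" --turn '[0,0,0,0,0]' --grip '[0.085,0.085,0.085,0.085,0.085]'

```text
time_s: 2.6
position: [0.0155, 0.3526, 0.3482]
tcp_rot: [-0.474, -3.068, -0.268]
force: [0.4, -0.1, 1.0]
finger_gap: 0.995
```

```bash
python3 -c "
from h import *
st()"
```

```text
t 2.6 p [0.0155 0.3526 0.3482] gap 0.995 F [ 0.4 -0.1  1. ] M [-0.17  0.05 -0.04]
q [-1.91  -0.256  0.153  2.066  0.078  1.158 -0.519]
tx [-0.9534  0.2972  0.0516] ty [0.3017 0.9389 0.1656] tz [ 8.000e-04  1.735e-01 -9.848e-01]
```

Emit:
jog_arm --pt "0.0 -0.03 0.0" --pt "0.0 -0.03 0.0" --pt "0.0 -0.03 0.0" --turn '[0,0,0]' --grip '[0.085,0.085,0.085]'

```text
time_s: 2.9
position: [-0.0104, 0.2582, 0.3304]
tcp_rot: [-0.47, -3.068, -0.275]
force: [-0.1, 0.3, 0.5]
finger_gap: 0.994
```

```bash
python3 -c "
from h import *
st()"
```

```text
t 2.9 p [-0.0104  0.2582  0.3304] gap 0.994 F [-0.1  0.3  0.5] M [-0.2   0.05  0.01]
q [-1.903e+00 -4.300e-01 -2.000e-03  2.209e+00  6.300e-02  1.194e+00
 -6.570e-01]
tx [-0.9541  0.295   0.0518] ty [0.2995 0.9388 0.1702] tz [ 0.0016  0.1779 -0.9841]
```

Emit:
jog_arm --pt "-0.044 0.01 -0.016" --pt "-0.044 0.01 -0.016" --pt "-0.044 0.01 -0.016" --pt "-0.044 0.01 -0.016" --pt "-0.044 0.01 -0.016" --turn '[0,0,0,0,0]' --grip '[0.085,0.085,0.085,0.085,0.085]'

```text
time_s: 3.4
position: [0.163, 0.2301, 0.3904]
tcp_rot: [-0.447, -3.076, -0.283]
force: [0.0, 1.1, 1.2]
finger_gap: 0.996
```

Emit:
jog_arm --pt "-0.044 0.01 -0.016" --pt "-0.044 0.01 -0.016" --pt "-0.044 0.01 -0.016" --pt "-0.044 0.01 -0.016" --pt "-0.044 0.01 -0.016" --turn '[0,0,0,0,0]' --grip '[0.085,0.085,0.085,0.085,0.085]'

```text
time_s: 3.9
position: [0.394, 0.1894, 0.4745]
tcp_rot: [-0.445, -3.077, -0.313]
force: [0.6, 1.2, -0.7]
finger_gap: 0.995
```

```bash
python3 -c "
from h import *
st()"
```

```text
t 3.9 p [0.394  0.1894 0.4745] gap 0.995 F [ 0.6  1.2 -0.7] M [-0.16 -0.08 -0.  ]
q [-1.426 -0.177  0.853  1.654 -0.029  1.484  0.712]
tx [-0.9593  0.2787  0.0449] ty [0.282  0.9394 0.1949] tz [ 0.0122  0.1996 -0.9798]
```

Emit:
jog_arm --pt "0.0 -0.047 -0.013" --pt "0.0 -0.047 -0.013" --pt "0.0 -0.047 -0.013" --pt "0.0 -0.047 -0.013" --pt "0.0 -0.047 -0.013" --turn '[0,0,0,0,0]' --grip '[0.085,0.085,0.085,0.085,0.085]'

```text
time_s: 4.4
position: [0.3279, -0.0458, 0.4926]
tcp_rot: [-0.442, -3.084, -0.298]
force: [1.9, -0.2, -0.6]
finger_gap: 0.998
```

Emit:
jog_arm --pt "0.0 -0.047 -0.013" --pt "0.0 -0.047 -0.013" --pt "0.0 -0.047 -0.013" --pt "0.0 -0.047 -0.013" --pt "0.0 -0.047 -0.013" --turn '[0,0,0,0,0]' --grip '[0.085,0.085,0.085,0.085,0.085]'

```text
time_s: 4.9
position: [0.2522, -0.2839, 0.51]
tcp_rot: [-0.439, -3.093, -0.327]
force: [2.0, -0.3, 0.3]
finger_gap: 0.995
```

```bash
python3 -c "
from h import *
st()"
```

```text
t 4.9 p [ 0.2522 -0.2839  0.51  ] gap 0.995 F [ 2.  -0.3  0.3] M [-0.2  -0.05  0.03]
q [-0.766 -0.422  1.107  1.532  0.176  1.838  1.629]
tx [-0.9609  0.2752  0.0295] ty [0.2753 0.9393 0.2048] tz [ 0.0286  0.205  -0.9784]
```

Emit:
jog_arm --pt "0.008 -0.044 -0.01" --pt "0.008 -0.044 -0.01" --pt "0.008 -0.044 -0.01" --pt "0.008 -0.044 -0.01" --pt "0.008 -0.044 -0.01" --turn '[0,0,0,0,0]' --grip '[0.085,0.085,0.085,0.085,0.085]'

```text
time_s: 5.4
position: [0.1267, -0.4245, 0.5191]
tcp_rot: [0.42, 3.073, 0.218]
force: [0.6, -1.6, 0.5]
finger_gap: 0.991
```

Emit:
jog_arm --pt "0.008 -0.044 -0.018" --pt "0.008 -0.044 -0.018" --pt "0.008 -0.044 -0.018" --pt "0.008 -0.044 -0.018" --pt "0.008 -0.044 -0.018" --turn '[0,0,0,0,0]' --grip '[0.085,0.085,0.085,0.085,0.085]'

```text
time_s: 5.9
position: [0.0062, -0.487, 0.5788]
tcp_rot: [0.425, 3.053, -0.002]
force: [-0.2, -0.1, -0.2]
finger_gap: 0.997
```

```bash
python3 -c "
from h import *
st()"
```

```text
t 5.9 p [ 0.0062 -0.487   0.5788] gap 0.997 F [-0.2 -0.1 -0.2] M [0.03 0.04 0.  ]
q [-0.444 -0.439  1.317  1.226  0.417  1.952  2.324]
tx [-0.9603  0.2729 -0.0585] ty [0.273  0.962  0.0071] tz [ 0.0582 -0.0092 -0.9983]
```

Emit:
jog_arm --pt "-0.0165 0.04 0.01" --pt "-0.0165 0.04 0.01" --pt "-0.0165 0.04 0.01" --pt "-0.0165 0.04 0.01" --pt "-0.0165 0.04 0.01" --turn '[-1,-1,-1,-1,-1]' --grip '[0.085,0.085,0.085,0.085,0.085]'

```text
time_s: 6.4
position: [0.1289, -0.3136, 0.5341]
tcp_rot: [0.308, 3.046, -0.001]
force: [0.9, -1.2, 0.4]
finger_gap: 0.992
```

Emit:
jog_arm --pt "-0.0165 0.04 0.02" --pt "-0.0165 0.04 0.02" --pt "-0.0165 0.04 0.02" --pt "-0.0165 0.04 0.02" --pt "-0.0165 0.04 0.02" --turn '[-1,-1,-1,-1,-1]' --grip '[0.085,0.085,0.085,0.085,0.085]'

```text
time_s: 6.9
position: [0.2479, -0.1223, 0.4413]
tcp_rot: [0.169, 3.039, -0.011]
force: [1.4, -0.0, 0.9]
finger_gap: 0.994
```

Emit:
jog_arm --pt "-0.0165 0.04 0.02" --pt "-0.0165 0.04 0.02" --pt "-0.0165 0.04 0.02" --pt "-0.0165 0.04 0.02" --turn '[-1,-1,-1,-1]' --grip '[0.085,0.085,0.085,0.085]'

```text
time_s: 7.3
position: [0.3318, 0.0371, 0.3679]
tcp_rot: [0.055, 3.027, -0.018]
force: [1.0, -0.5, 0.8]
finger_gap: 0.992
```

```bash
cat >> h.py <<'E'
def go(x,y,z,n,ty=None):
    s,R=st(); d=R.T@(np.array([x,y,z])-s['position']); print('tool d',d.round(4),'per row',(d/n).round(4))
    if ty is not None: print('turn',round(-(ty-np.degrees(np.arctan2(R[1,1],R[0,1]))),2))
E
python3 -c "
from h import *
go(.482,.0915,.21,8,91.2)"
```

```text
t 7.3 p [0.3318 0.0371 0.3679] gap 0.992 F [ 1.  -0.5  0.8] M [-0.03  0.02 -0.01]
q [-0.093 -0.223 -0.176  1.991  0.005  1.264  1.267]
tx [-0.9929  0.0355 -0.1136] ty [ 0.0369  0.9993 -0.01  ] tz [ 0.1132 -0.0141 -0.9935]
tool d [-0.1292  0.0614  0.1731] per row [-0.0162  0.0077  0.0216]
turn -3.31
```

Emit:
jog_arm --pt "-0.018 0.009 0.022" --pt "-0.018 0.009 0.022" --pt "-0.018 0.009 0.022" --pt "-0.018 0.009 0.022" --pt "-0.018 0.009 0.022" --turn '[-0.7,-0.7,-0.7,-0.7,-0.5]' --grip '[0.085,0.085,0.085,0.085,0.085]'

```text
time_s: 7.8
position: [0.4333, 0.0871, 0.2712]
tcp_rot: [-0.057, 3.009, -0.024]
force: [1.0, -0.5, 0.1]
finger_gap: 0.997
```

Emit:
jog_arm --pt "-0.018 0.007 0.022" --pt "-0.018 0.007 0.022" --pt "-0.01 0.003 0.01" --pt "0 0 0" --turn '[0,0,0,0]' --grip '[0.085,0.085,0.085,0.085]'

```text
time_s: 8.2
position: [0.4854, 0.1067, 0.2246]
tcp_rot: [-0.065, 3.002, -0.025]
force: [-0.3, -0.2, 0.4]
finger_gap: 0.993
```

```bash
python3 -c "
from h import *
go(.484,.0915,.103,6,91.2)"
```

```text
t 8.2 p [0.4854 0.1067 0.2246] gap 0.993 F [-0.3 -0.2  0.4] M [-0.02  0.16 -0.03]
q [-0.168  0.174 -0.232  1.98   0.139  0.873  1.137]
tx [-0.9894 -0.0446 -0.1382] ty [-0.0422  0.9989 -0.0197] tz [ 0.139  -0.0137 -0.9902]
tool d [ 0.0189 -0.0128  0.1204] per row [ 0.0032 -0.0021  0.0201]
turn 1.22
```

Emit:
jog_arm --pt "0.003 -0.0025 0.02" --pt "0.003 -0.0025 0.02" --pt "0.003 -0.0025 0.02" --pt "0.003 -0.0025 0.02" --pt "0.003 -0.0025 0.02" --turn '[0.6,0.6,0,0,0]' --grip '[0.06,0.06,0.06,0.06,0.06]'

```text
time_s: 8.7
position: [0.4854, 0.0921, 0.1318]
tcp_rot: [-0.035, 2.986, -0.02]
force: [0.6, 0.7, -0.3]
finger_gap: 0.705
```

```bash
python3 -c "
from h import *
go(.484,.0915,.103,3,91.2)
for n in ['scene']:
    p,d=eyes.grab_frame(n); cv2.imwrite('pics/g1.png',cv2.resize(p[130:260,230:360,::-1],None,fx=4,fy=4))"
```

```text
t 8.7 p [0.4854 0.0921 0.1318] gap 0.705 F [ 0.6  0.7 -0.3] M [-0.02  0.13 -0.02]
q [-0.174  0.281 -0.203  2.121  0.213  0.614  1.063]
tx [-0.9877 -0.0244 -0.1546] ty [-0.0223  0.9996 -0.015 ] tz [ 0.1549 -0.0113 -0.9879]
tool d [ 0.0059 -0.0002  0.0282] per row [ 0.002  -0.0001  0.0094]
turn 0.08
```

View pics/g1.png

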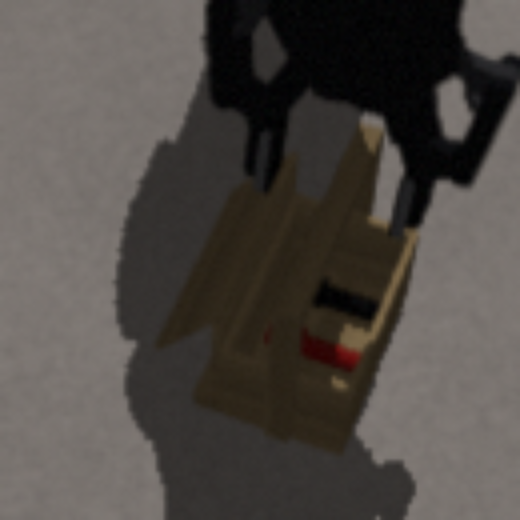

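The fingers straddle the bar, at crop (265,170) and (405,220). I narrow the opening to clear the back plate, lower, then close.

Emit:
jog_arm --pt "0.002 0 0.005" --pt "0.002 0 0.01" --pt "0.002 0 0.01" --pt "0.001 0 0.006" --pt "0 0 0" --turn '[0,0,0,0,0]' --grip '[0.04,0.04,0.04,0.03,0.0]'

```text
time_s: 9.25
position: [0.4818, 0.0905, 0.0995]
tcp_rot: [-0.035, 2.984, -0.021]
force: [-0.1, 0.1, 0.3]
finger_gap: 0.193
```

Emit:
jog_arm --pt "0 0 0" --pt "0 0 0" --pt "0 0 0" --pt "0 0 0" --turn '[0,0,0,0]' --grip '[0.0,0.0,0.0,0.0]'

```text
time_s: 9.65
position: [0.4818, 0.0906, 0.0997]
tcp_rot: [-0.035, 2.985, -0.021]
force: [0.3, 0.6, -3.1]
finger_gap: 0.151
```

```bash
python3 -c "
from h import *
st()"
```

```text
t 9.65 p [0.4818 0.0906 0.0997] gap 0.151 F [ 0.3  0.6 -3.1] M [0.06 0.23 0.02]
q [-0.194  0.326 -0.183  2.165  0.252  0.527  1.021]
tx [-0.9875 -0.0243 -0.1557] ty [-0.0221  0.9996 -0.016 ] tz [ 0.156  -0.0124 -0.9877]
```

Emit:
jog_arm --pt "0 0 -0.02" --pt "0 0 -0.035" --pt "0 0 -0.04" --pt "0 0 -0.04" --pt "0 0 -0.04" --turn '[0,0,0,0,0]' --grip '[0.0,0.0,0.0,0.0,0.0]'

```text
time_s: 10.15
position: [0.45, 0.0917, 0.2727]
tcp_rot: [-0.036, 2.998, -0.025]
force: [1.4, 0.8, -3.3]
finger_gap: 0.153
```

```bash
python3 -c "
from h import *
go(.05,.68,.46,16)"
```

```text
t 10.15 p [0.45   0.0917 0.2727] gap 0.153 F [ 1.4  0.8 -3.3] M [0.07 0.12 0.05]
q [-0.141  0.061 -0.24   1.982  0.098  0.975  1.165]
tx [-0.9895 -0.0251 -0.1425] ty [-0.0227  0.9996 -0.0185] tz [ 0.1429 -0.0151 -0.9896]
tool d [ 0.3543  0.5937 -0.2514] per row [ 0.0221  0.0371 -0.0157]
```

Emit:
jog_arm --pt "0.02 0.03 -0.016" --pt "0.022 0.037 -0.016" --pt "0.022 0.037 -0.016" --pt "0.022 0.037 -0.016" --pt "0.022 0.037 -0.016" --turn '[0,0,0,0,0]' --grip '[0.0,0.0,0.0,0.0,0.0]'

```text
time_s: 10.65
position: [0.3277, 0.2689, 0.3408]
tcp_rot: [-0.015, 2.987, -0.024]
force: [0.1, 0.8, -2.5]
finger_gap: 0.147
```

Emit:
jog_arm --pt "0.022 0.037 -0.016" --pt "0.022 0.037 -0.016" --pt "0.022 0.037 -0.016" --pt "0.022 0.037 -0.016" --pt "0.022 0.037 -0.016" --turn '[0,0,0,0,0]' --grip '[0.0,0.0,0.0,0.0,0.0]'

```text
time_s: 11.15
position: [0.1982, 0.459, 0.4033]
tcp_rot: [-0.011, 2.984, -0.022]
force: [1.4, 1.3, -1.7]
finger_gap: 0.145
```

Emit:
jog_arm --pt "0.022 0.037 -0.016" --pt "0.022 0.037 -0.016" --pt "0.022 0.037 -0.016" --pt "0.022 0.037 -0.016" --pt "0.022 0.037 -0.016" --turn '[0,0,0,0,0]' --grip '[0.0,0.0,0.0,0.0,0.0]'

```text
time_s: 11.65
position: [0.0718, 0.6504, 0.4634]
tcp_rot: [-0.003, 2.983, -0.024]
force: [1.2, 1.3, -0.9]
finger_gap: 0.152
```

```bash
python3 -c "
from h import *
go(.05,.68,.46,16)"
```

```text
t 11.65 p [0.0718 0.6504 0.4634] gap 0.152 F [ 1.2  1.3 -0.9] M [0.16 0.12 0.04]
q [-1.249  0.51  -0.741  1.001  0.492  1.797 -0.261]
tx [-0.9875 -0.0033 -0.1577] ty [-8.000e-04  9.999e-01 -1.600e-02] tz [ 0.1577 -0.0157 -0.9874]
tool d [ 0.022   0.0297 -0.0005] per row [ 0.0014  0.0019 -0.    ]
```

Emit:
jog_arm --pt "-0.006 0.015 -0.035" --pt "-0.006 0.015 -0.035" --pt "-0.006 0.015 -0.035" --pt "-0.006 0.01 -0.035" --pt "-0.006 0.01 -0.035" --turn '[0,0,0,0,0]' --grip '[0.0,0.0,0.0,0.0,0.0]'

```text
time_s: 12.15
position: [0.0755, 0.6884, 0.5166]
tcp_rot: [-0.004, 2.993, -0.129]
force: [0.2, 0.4, -3.7]
finger_gap: 0.151
```

```bash
python3 -c "
from h import *
st()"
```

```text
t 12.15 p [0.0755 0.6884 0.5166] gap 0.151 F [ 0.2  0.4 -3.7] M [ 0.22  0.22 -0.03]
q [-1.635  0.601  0.059  0.625  0.122  2.002  0.036]
tx [-0.9894 -0.0092 -0.1449] ty [ 0.0033  0.9963 -0.0859] tz [ 0.1452 -0.0855 -0.9857]
```

Emit:
jog_arm --pt "-0.006 0.0 -0.035" --pt "-0.006 0.0 -0.035" --pt "-0.006 0.0 -0.035" --pt "-0.006 0.0 -0.035" --pt "-0.006 0.0 -0.035" --turn '[0,0,0,0,0]' --grip '[0.0,0.0,0.0,0.0,0.0]'

```text
time_s: 12.65
position: [0.0819, 0.6551, 0.5856]
tcp_rot: [-0.017, 2.974, -0.009]
force: [0.4, -0.6, -2.5]
finger_gap: 0.15
```

```bash
python3 -c "
from h import *
st()"
```

```text
t 12.65 p [0.0819 0.6551 0.5856] gap 0.15 F [ 0.4 -0.6 -2.5] M [0.05 0.28 0.01]
q [-1.841  0.525  0.594  0.65  -0.133  2.002  0.206]
tx [-0.986  -0.0116 -0.1665] ty [-0.0106  0.9999 -0.0067] tz [ 0.1666 -0.0048 -0.986 ]
```

Emit:
jog_arm --pt "-0.006 0.0 -0.04" --pt "-0.006 0.0 -0.04" --pt "-0.006 0.0 -0.04" --pt "-0.006 0.0 -0.04" --pt "-0.006 0.0 -0.04" --turn '[0,0,0,0,0]' --grip '[0.0,0.0,0.0,0.0,0.0]'

```text
time_s: 13.15
position: [0.084, 0.5937, 0.6854]
tcp_rot: [-0.038, 2.938, 0.208]
force: [-0.2, -1.0, -1.3]
finger_gap: 0.151
```

```bash
python3 -c "
from h import *
st()"
```

```text
t 13.15 p [0.084  0.5937 0.6854] gap 0.151 F [-0.2 -1.  -1.3] M [-0.22  0.31  0.03]
q [-1.987  0.369  0.762  0.667 -0.117  2.002  0.252]
tx [-0.9804 -0.0114 -0.1965] ty [-0.039   0.9898  0.137 ] tz [ 0.1929  0.142  -0.9709]
```

Emit:
jog_arm --pt "0.025 0.0 -0.04" --pt "0.025 0.0 -0.04" --pt "0.025 0.0 -0.04" --pt "0.025 0.0 -0.04" --pt "0.025 0.0 -0.04" --turn '[0,0,0,0,0]' --grip '[0.0,0.0,0.0,0.0,0.0]'

```text
time_s: 13.65
position: [-0.0568, 0.5238, 0.7504]
tcp_rot: [-0.04, 2.906, 0.417]
force: [-55.0, -35.9, -21.6]
finger_gap: 0.151
```

```bash
python3 -c "
from h import *
st()"
```

```text
t 13.65 p [-0.0568  0.5238  0.7504] gap 0.151 F [-55.  -35.9 -21.6] M [-3.1   4.05  0.64]
q [-2.617  0.246  1.106  0.732 -0.026  2.003  0.028]
tx [-0.9785  0.0022 -0.2062] ty [-0.0559  0.9597  0.2753] tz [ 0.1985  0.2809 -0.939 ]
```

Emit:
jog_arm --pt "-0.01 0.0 0.0" --pt "-0.01 0.0 -0.01" --pt "-0.01 0.0 -0.02" --pt "-0.01 0.0 -0.02" --turn '[0,0,0,0]' --grip '[0.0,0.0,0.0,0.0]'

```text
time_s: 14.05
position: [-0.0174, 0.5074, 0.7761]
tcp_rot: [-0.046, 2.898, 0.476]
force: [0.6, 0.4, -2.4]
finger_gap: 0.152
```

```bash
python3 -c "
from h import *
st()
p,d=eyes.grab_frame('scene'); cv2.imwrite('pics/t1.png',p[...,::-1])"
```

```text
t 14.05 p [-0.0174  0.5074  0.7761] gap 0.152 F [ 0.6  0.4 -2.4] M [-0.51  0.26 -0.  ]
q [-2.615  0.176  1.069  0.724  0.049  2.002  0.053]
tx [-0.9787  0.0021 -0.2052] ty [-0.0636  0.9475  0.3133] tz [ 0.1951  0.3197 -0.9272]
```

```bash
cat >> h.py <<'E'
from scipy.spatial.transform import Rotation as Ro
Rg=Ro.from_rotvec([-0.035,2.985,-0.021]).as_matrix(); pg=np.array([.4818,.0906,.0997])
c,s_=np.cos(np.radians(1.25)),np.sin(np.radians(1.25))
Rt0=np.array([[s_,c,0],[-c,s_,0],[0,0,1.]])   # tray axes as columns x,y,z
pt0=np.array([.482,.0906,.118])-.118*Rt0[:,2]
Rrel=Rg.T@Rt0; prel=Rg.T@(pt0-pg)
a=np.radians(-.95); xp=np.array([np.sin(a),-np.cos(a),0]); yp=np.array([np.cos(a),np.sin(a),0])
seat=np.array([.546,-.2070,.085])
Rp=np.column_stack([xp,yp,[0,0,1]])
def tray():
    s,R=st(); Rt=R@Rrel; pt=s['position']+R@prel; e=pt+Rt@[.0708,0,.0453]
    rel=Rp.T@Rt; print('tray in panel frame ypr(zyx)',Ro.from_matrix(rel).as_euler('ZYX',degrees=True).round(2),'edge in cleat frame mm',(Rp.T@(e-seat)*1000).round(1))
    return s,R,e
def edge_to(x,y,z,n=1):
    s,R,e=tray(); d=R.T@(seat+Rp@np.array([x,y,z])/1000-e); print('tool d',d.round(4),'per row',(d/n).round(4),'dist',np.linalg.norm(d).round(3))
E
python3 -c "
from h import *
edge_to(-30,0,150,20)"
```

```text
t 14.1 p [-0.0147  0.5064  0.7781] gap 0.153 F [ 3.4 -0.8 -1.2] M [-0.49  0.06 -0.08]
q [-2.614  0.172  1.069  0.722  0.052  2.003  0.053]
tx [-0.979   0.0052 -0.2039] ty [-0.0609  0.9465  0.3168] tz [ 0.1947  0.3226 -0.9263]
tray in panel frame ypr(zyx) [ 4.67 19.37  3.48] edge in cleat frame mm [-655.7 -565.   618.4]
tool d [-0.4507 -0.7832  0.337 ] per row [-0.0225 -0.0392  0.0168] dist 0.964
```

View pics/t1.png

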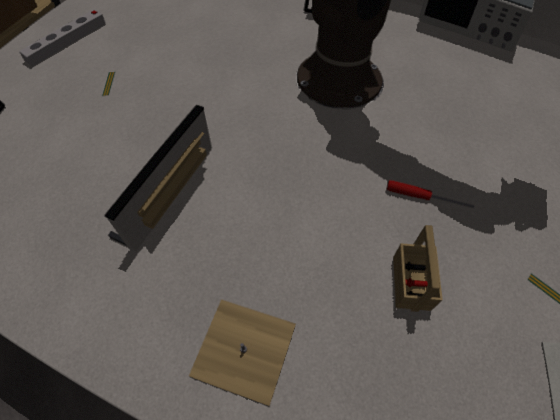

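Emit:
jog_arm --pt "-0.018 -0.025 0.008" --pt "-0.02 -0.033 0.012" --pt "-0.02 -0.033 0.012" --pt "-0.02 -0.033 0.012" --pt "-0.02 -0.033 0.012" --turn '[1,1,1,1,0.5]' --grip '[0.0,0.0,0.0,0.0,0.0]'

```text
time_s: 14.6
position: [0.0963, 0.3749, 0.6933]
tcp_rot: [0.078, 2.903, 0.489]
force: [0.6, 0.7, -2.3]
finger_gap: 0.152
```

Emit:
jog_arm --pt "-0.02 -0.033 0.012" --pt "-0.02 -0.033 0.012" --pt "-0.02 -0.033 0.012" --pt "-0.02 -0.033 0.012" --pt "-0.02 -0.033 0.012" --turn '[0,0,0,0,0]' --grip '[0.0,0.0,0.0,0.0,0.0]'

```text
time_s: 15.1
position: [0.1659, 0.2826, 0.6379]
tcp_rot: [0.063, 2.912, 0.488]
force: [0.6, -0.1, -2.1]
finger_gap: 0.15
```

```bash
python3 -c "
from h import *
edge_to(-30,0,150,15)"
```

```text
t 15.1 p [0.1659 0.2826 0.6379] gap 0.15 F [ 0.6 -0.1 -2.1] M [-0.54  0.28 -0.02]
q [-1.898 -0.438  0.215  1.506  0.326  1.743 -0.053]
tx [-0.9813  0.0727 -0.178 ] ty [0.0107 0.9449 0.3271] tz [ 0.192   0.3191 -0.9281]
tray in panel frame ypr(zyx) [ 0.31 20.    1.91] edge in cleat frame mm [-435.3 -385.9  477.6]
tool d [-0.3437 -0.492   0.2455] per row [-0.0229 -0.0328  0.0164] dist 0.648
```

Emit:
jog_arm --pt "-0.03 -0.015 0.008" --pt "-0.03 -0.015 0.008" --pt "-0.03 -0.015 0.012" --pt "-0.03 -0.02 0.016" --pt "-0.03 -0.025 0.016" --turn '[0,0,0,0,0]' --grip '[0.0,0.0,0.0,0.0,0.0]'

```text
time_s: 15.6
position: [0.3211, 0.2029, 0.5792]
tcp_rot: [0.056, 2.91, 0.493]
force: [0.4, 0.9, -2.3]
finger_gap: 0.152
```

Emit:
jog_arm --pt "-0.025 -0.035 0.016" --pt "-0.025 -0.035 0.016" --pt "-0.025 -0.035 0.016" --pt "-0.02 -0.035 0.016" --pt "-0.02 -0.035 0.016" --turn '[0,0,0,0,0]' --grip '[0.0,0.0,0.0,0.0,0.0]'

```text
time_s: 16.1
position: [0.4528, 0.0442, 0.4622]
tcp_rot: [0.061, 2.908, 0.496]
force: [0.9, -0.4, -2.2]
finger_gap: 0.151
```

```bash
python3 -c "
from h import *
edge_to(-30,0,120,10)"
```

```text
t 16.1 p [0.4528 0.0442 0.4622] gap 0.151 F [ 0.9 -0.4 -2.2] M [-0.45  0.24 -0.03]
q [-1.332 -0.415  0.953  1.761  0.103  1.315  1.15 ]
tx [-0.9809  0.0724 -0.1803] ty [0.0085 0.943  0.3326] tz [ 0.1941  0.3247 -0.9257]
tray in panel frame ypr(zyx) [ 0.44 20.33  2.08] edge in cleat frame mm [-202.1  -94.8  301.7]
tool d [-0.07   -0.2234  0.1296] per row [-0.007  -0.0223  0.013 ] dist 0.268
```

Emit:
jog_arm --pt "-0.01 -0.028 0.014" --pt "-0.01 -0.028 0.014" --pt "-0.01 -0.028 0.014" --pt "-0.01 -0.028 0.014" --pt "-0.01 -0.028 0.014" --turn '[0,0,0,0,0]' --grip '[0.0,0.0,0.0,0.0,0.0]'

```text
time_s: 16.6
position: [0.4914, -0.0651, 0.3649]
tcp_rot: [0.06, 2.888, 0.476]
force: [0.0, 0.3, -2.9]
finger_gap: 0.151
```

Emit:
jog_arm --pt "-0.006 -0.02 0.014" --pt "-0.006 -0.02 0.014" --pt "-0.004 -0.01 0.01" --pt "0 0 0" --turn '[0,0,0,0]' --grip '[0.0,0.0,0.0,0.0]'

```text
time_s: 17.0
position: [0.4782, -0.0889, 0.3304]
tcp_rot: [0.069, 2.865, 0.443]
force: [-0.5, 0.0, -2.2]
finger_gap: 0.153
```

```bash
python3 -c "
from h import *
p,d=eyes.grab_frame('scene'); cv2.imwrite('pics/c1.png',cv2.resize(p[60:260,80:280,::-1],None,fx=3,fy=3)); np.save('c1.npy',d)
edge_to(-10,0,80,5)
K,D,R,t=cam('scene'); s,Rr,e=tray(); print(cv2.projectPoints(np.array([e,seat]),cv2.Rodrigues(R)[0],t,K,D)[0].reshape(-1,2))"
```

```text
t 17.05 p [ 0.4786 -0.0888  0.3309] gap 0.151 F [-0.9 -0.1 -2.3] M [-0.55  0.39  0.01]
q [-1.323 -0.438  1.318  1.949  0.139  1.056  1.493]
tx [-0.9697  0.0832 -0.2296] ty [0.0099 0.9527 0.3037] tz [ 0.244   0.2922 -0.9247]
tray in panel frame ypr(zyx) [ 0.42 18.58  5.01] edge in cleat frame mm [-67.3 -64.1 171.9]
tool d [-0.0449 -0.0829  0.0834] per row [-0.009  -0.0166  0.0167] dist 0.126
t 17.05 p [ 0.4786 -0.0888  0.3309] gap 0.151 F [-0.9 -0.1 -2.3] M [-0.55  0.39  0.01]
q [-1.323 -0.438  1.318  1.949  0.139  1.056  1.493]
tx [-0.9697  0.0832 -0.2296] ty [0.0099 0.9527 0.3037] tz [ 0.244   0.2922 -0.9247]
tray in panel frame ypr(zyx) [ 0.42 18.58  5.01] edge in cleat frame mm [-67.3 -64.1 171.9]
[[195.88606055  97.76666689]
 [167.60787937 172.20002935]]
```

View pics/c1.png

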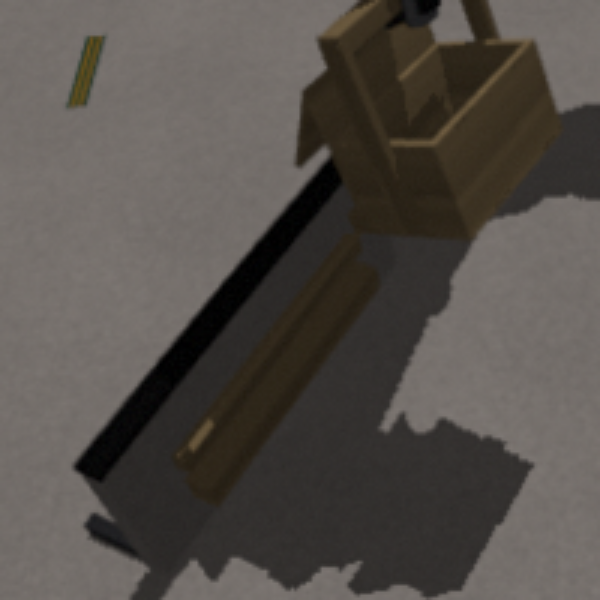

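The tray is tipped, with its strip at crop (320,130), and is still short in x. Joints 2 and 3 sit at their limits, so I go outward (+x) first.

Emit:
jog_arm --pt "-0.02 0.0 -0.005" --pt "-0.025 0.0 -0.005" --pt "-0.025 0 -0.005" --pt "-0.025 0 -0.005" --pt "0 0 0" --turn '[0,0,0,0,0]' --grip '[0.0,0.0,0.0,0.0,0.0]'

```text
time_s: 17.55
position: [0.5255, -0.0827, 0.3944]
tcp_rot: [0.081, 2.83, 0.412]
force: [-0.8, -0.3, -1.6]
finger_gap: 0.155
```

```bash
python3 -c "
from h import *
edge_to(-30,0,120,5)"
```

```text
t 17.55 p [ 0.5255 -0.0827  0.3944] gap 0.155 F [-0.8 -0.3 -1.6] M [-0.44  0.44 -0.05]
q [-1.421 -0.438  1.316  1.789  0.182  1.152  1.404]
tx [-0.9594  0.095  -0.2658] ty [0.0153 0.9578 0.287 ] tz [ 0.2818  0.2712 -0.9203]
tray in panel frame ypr(zyx) [ 0.13 17.58  7.19] edge in cleat frame mm [-72.8 -15.4 236.6]
tool d [ 0.0128 -0.0745  0.0998] per row [ 0.0026 -0.0149  0.02  ] dist 0.125
```

Emit:
jog_arm --pt "0.016 0.02 -0.012" --pt "0.0225 0.0295 -0.016" --pt "0.0225 0.0295 -0.016" --pt "0.0225 0.0295 -0.016" --pt "0.0225 0.0295 -0.016" --turn '[0,0,0,0,0]' --grip '[0.0,0.0,0.0,0.0,0.0]'

```text
time_s: 18.05
position: [0.4004, 0.0402, 0.475]
tcp_rot: [0.088, 2.835, 0.415]
force: [0.7, -0.1, -1.3]
finger_gap: 0.155
```

Emit:
jog_arm --pt "0.0225 0.0295 -0.016" --pt "0.0225 0.0295 -0.016" --pt "0.0225 0.0295 -0.016" --pt "0.0225 0.0295 -0.016" --pt "0.0225 0.0295 -0.016" --turn '[0,0,0,0,0]' --grip '[0.0,0.0,0.0,0.0,0.0]'

```text
time_s: 18.55
position: [0.2646, 0.1754, 0.5615]
tcp_rot: [0.086, 2.843, 0.412]
force: [0.7, -0.0, -1.9]
finger_gap: 0.156
```

```bash
python3 -c "
from h import *
tray();go(-.1,.55,.62,12)"
```

```text
t 18.55 p [0.2646 0.1754 0.5615] gap 0.156 F [ 0.7 -0.  -1.9] M [-0.46  0.4  -0.03]
q [-0.64  -0.429 -0.037  1.715 -0.058  1.466  0.829]
tx [-0.9627  0.0962 -0.253 ] ty [0.0204 0.9579 0.2863] tz [ 0.2698  0.2705 -0.9241]
tray in panel frame ypr(zyx) [-0.19 17.54  6.38] edge in cleat frame mm [-326.4 -281.7  403.6]
t 18.55 p [0.2646 0.1754 0.5615] gap 0.156 F [ 0.7 -0.  -1.9] M [-0.46  0.4  -0.03]
q [-0.64  -0.429 -0.037  1.715 -0.058  1.466  0.829]
tx [-0.9627  0.0962 -0.253 ] ty [0.0204 0.9579 0.2863] tz [ 0.2698  0.2705 -0.9241]
tool d [ 0.3722  0.3682 -0.0511] per row [ 0.031   0.0307 -0.0043]
```

The joint posture came free (q3 about 0). Before hooking I will take out the 6° roll by pressing the tray's rear foot edge lightly on the open bench.

```bash
cat >> h.py <<'E'
def low():
    s,R,e=tray(); Rt=R@Rrel; pt=s['position']+R@prel
    for c in [(.049,.055,0),(.049,-.055,0),(-.035,.055,0),(-.035,-.055,0)]: print(c,(pt+Rt@c).round(4))
E
python3 -c "
from h import *
low();go(.48,.10,.25,12)"
```

```text
t 18.55 p [0.2646 0.1754 0.5615] gap 0.156 F [ 0.7 -0.  -1.9] M [-0.46  0.4  -0.03]
q [-0.64  -0.429 -0.037  1.715 -0.058  1.466  0.829]
tx [-0.9627  0.0962 -0.253 ] ty [0.0204 0.9579 0.2863] tz [ 0.2698  0.2705 -0.9241]
tray in panel frame ypr(zyx) [-0.19 17.54  6.38] edge in cleat frame mm [-326.4 -281.7  403.6]
(0.049, 0.055, 0) [0.3301 0.1553 0.4581]
(0.049, -0.055, 0) [0.2209 0.1612 0.4464]
(-0.035, 0.055, 0) [0.3317 0.2354 0.4834]
(-0.035, -0.055, 0) [0.2225 0.2413 0.4717]
t 18.55 p [0.2646 0.1754 0.5615] gap 0.156 F [ 0.7 -0.  -1.9] M [-0.46  0.4  -0.03]
q [-0.64  -0.429 -0.037  1.715 -0.058  1.466  0.829]
tx [-0.9627  0.0962 -0.253 ] ty [0.0204 0.9579 0.2863] tz [ 0.2698  0.2705 -0.9241]
tool d [-0.1359 -0.157   0.3256] per row [-0.0113 -0.0131  0.0271]
```

Emit:
jog_arm --pt "-0.02 -0.008 0.01" --pt "-0.025 -0.012 0.015" --pt "-0.025 -0.012 0.02" --pt "-0.025 -0.012 0.025" --pt "-0.015 -0.012 0.025" --turn '[0,0,0,0,0]' --grip '[0.0,0.0,0.0,0.0,0.0]'

```text
time_s: 19.05
position: [0.3923, 0.1454, 0.4882]
tcp_rot: [0.057, 2.837, 0.419]
force: [-0.1, 0.8, -2.4]
finger_gap: 0.147
```

Emit:
jog_arm --pt "-0.01 -0.012 0.027" --pt "-0.01 -0.013 0.027" --pt "-0.01 -0.013 0.027" --pt "-0.01 -0.013 0.027" --pt "-0.01 -0.013 0.027" --turn '[0,0,0,0,0]' --grip '[0.0,0.0,0.0,0.0,0.0]'

```text
time_s: 19.55
position: [0.4781, 0.116, 0.3501]
tcp_rot: [0.057, 2.841, 0.419]
force: [1.1, 0.8, -2.1]
finger_gap: 0.152
```

```bash
python3 -c "
from h import *
tray();go(.48,.10,.125,12)"
```

```text
t 19.55 p [0.4781 0.116  0.3501] gap 0.152 F [ 1.1  0.8 -2.1] M [-0.37  0.42  0.06]
q [-0.67  -0.092  0.458  1.985 -0.225  0.919  1.432]
tx [-0.9633  0.0771 -0.257 ] ty [-4.000e-04  9.574e-01  2.887e-01] tz [ 0.2684  0.2782 -0.9223]
tray in panel frame ypr(zyx) [ 1.06 17.68  6.65] edge in cleat frame mm [-270.9  -65.8  192.1]
t 19.55 p [0.4781 0.116  0.3501] gap 0.152 F [ 1.1  0.8 -2.1] M [-0.37  0.42  0.06]
q [-0.67  -0.092  0.458  1.985 -0.225  0.919  1.432]
tx [-0.9633  0.0771 -0.257 ] ty [-4.000e-04  9.574e-01  2.887e-01] tz [ 0.2684  0.2782 -0.9223]
tool d [ 0.0548 -0.0803  0.2037] per row [ 0.0046 -0.0067  0.017 ]
```

Emit:
jog_arm --pt "0.0055 -0.008 0.02" --pt "0.0055 -0.008 0.02" --pt "0.0055 -0.008 0.02" --pt "0.0055 -0.008 0.02" --pt "0.0055 -0.008 0.02" --turn '[0.5,0.5,0,0,0]' --grip '[0.0,0.0,0.0,0.0,0.0]'

```text
time_s: 20.05
position: [0.4761, 0.106, 0.2306]
tcp_rot: [0.086, 2.849, 0.419]
force: [-0.3, 0.7, -2.7]
finger_gap: 0.15
```

Emit:
jog_arm --pt "0.0055 -0.008 0.02" --pt "0.0055 -0.008 0.02" --pt "0.0055 -0.008 0.02" --pt "0.0035 -0.005 0.012" --pt "0.0 0.0 0.0" --turn '[0,0,0,0,0]' --grip '[0.0,0.0,0.0,0.0,0.0]'

```text
time_s: 20.55
position: [0.4704, 0.0988, 0.1425]
tcp_rot: [0.088, 2.858, 0.415]
force: [-0.4, -0.3, -2.6]
finger_gap: 0.151
```

```bash
python3 -c "
from h import *
low();go(.46,.10,.107,5)
p,d=eyes.grab_frame('scene'); cv2.imwrite('pics/b1.png',cv2.resize(p[130:260,230:360,::-1],None,fx=4,fy=4))"
```

```text
t 20.55 p [0.4704 0.0988 0.1425] gap 0.151 F [-0.4 -0.3 -2.6] M [-0.43  0.42  0.01]
q [-0.534  0.2    0.462  2.307 -0.789  0.487  2.092]
tx [-0.9666  0.0954 -0.2379] ty [0.0238 0.9575 0.2873] tz [ 0.2552  0.2721 -0.9278]
tray in panel frame ypr(zyx) [-0.41 17.6   5.45] edge in cleat frame mm [-253.3  -75.6  -15.6]
(0.049, 0.055, 0) [0.5344 0.079  0.038 ]
(0.049, -0.055, 0) [0.425  0.0847 0.0281]
(-0.035, 0.055, 0) [0.5363 0.159  0.0634]
(-0.035, -0.055, 0) [0.4269 0.1648 0.0535]
t 20.55 p [0.4704 0.0988 0.1425] gap 0.151 F [-0.4 -0.3 -2.6] M [-0.43  0.42  0.01]
q [-0.534  0.2    0.462  2.307 -0.789  0.487  2.092]
tx [-0.9666  0.0954 -0.2379] ty [0.0238 0.9575 0.2873] tz [ 0.2552  0.2721 -0.9278]
tool d [ 0.0186 -0.0093  0.0306] per row [ 0.0037 -0.0019  0.0061]
```

View pics/b1.png

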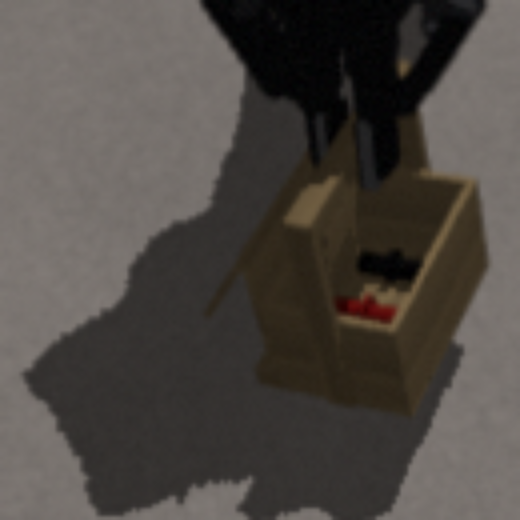

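Emit:
jog_arm --pt "0.003 -0.0035 0.0115" --pt "0.003 -0.0035 0.0115" --pt "0.001 -0.001 0.004" --pt "0.001 -0.001 0.003" --pt "0.0008 -0.0009 0.003" --turn '[0,0,0,0,0]' --grip '[0.0,0.0,0.0,0.0,0.0]'

```text
time_s: 21.1
position: [0.4755, 0.1007, 0.1124]
tcp_rot: [0.087, 2.847, 0.42]
force: [2.2, 1.9, 15.3]
finger_gap: 0.154
```

```bash
python3 -c "
from h import *
low()"
```

```text
t 21.1 p [0.4755 0.1007 0.1124] gap 0.154 F [ 2.2  1.9 15.3] M [ 0.84 -0.32 -0.08]
q [-0.45   0.267  0.374  2.333 -0.975  0.422  2.283]
tx [-0.964   0.0966 -0.2478] ty [0.0209 0.9564 0.2913] tz [ 0.2651  0.2757 -0.924 ]
tray in panel frame ypr(zyx) [-0.23 17.84  6.09] edge in cleat frame mm [-255.6  -69.8  -45.8]
(0.049, 0.055, 0) [0.5406 0.0813 0.0085]
(0.049, -0.055, 0) [ 0.4313  0.0871 -0.0026]
(-0.035, 0.055, 0) [0.5422 0.1612 0.0343]
(-0.035, -0.055, 0) [0.4329 0.1671 0.0232]
```

Emit:
jog_arm --pt "0.0006 -0.0007 0.002" --pt "0.0006 -0.0007 0.002" --pt "0.0006 -0.0007 0.002" --pt "0 0 0" --turn '[0,0,0,0]' --grip '[0.0,0.0,0.0,0.0]'

```text
time_s: 21.5
position: [0.4809, 0.103, 0.1119]
tcp_rot: [0.085, 2.835, 0.429]
force: [-1.4, -1.3, -0.2]
finger_gap: 0.154
```

```bash
python3 -c "
from h import *
low()"
```

```text
t 21.5 p [0.4809 0.103  0.1119] gap 0.154 F [-1.4 -1.3 -0.2] M [-0.53  0.9   0.01]
q [-0.432  0.273  0.354  2.331 -1.012  0.413  2.319]
tx [-0.9611  0.0978 -0.2583] ty [0.0171 0.9544 0.2979] tz [ 0.2756  0.2819 -0.919 ]
tray in panel frame ypr(zyx) [1.000e-02 1.823e+01 6.780e+00] edge in cleat frame mm [-258.5  -63.6  -46.5]
(0.049, 0.055, 0) [0.5471 0.0843 0.0088]
(0.049, -0.055, 0) [ 0.438   0.0902 -0.0036]
(-0.035, 0.055, 0) [0.5484 0.1641 0.035 ]
(-0.035, -0.055, 0) [0.4393 0.1699 0.0227]
```

Emit:
jog_arm --pt "-0.006 0.006 -0.02" --pt "-0.009 0.01 -0.03" --pt "-0.009 0.01 -0.03" --pt "-0.009 0.01 -0.03" --pt "-0.009 0.01 -0.03" --turn '[0,0,0,0,0]' --grip '[0.0,0.0,0.0,0.0,0.0]'

```text
time_s: 22.0
position: [0.4808, 0.1011, 0.2674]
tcp_rot: [0.092, 2.843, 0.421]
force: [0.5, 1.9, -2.4]
finger_gap: 0.153
```

Emit:
jog_arm --pt "-0.009 0.01 -0.03" --pt "-0.009 0.01 -0.03" --pt "0 0 0" --turn '[0,0,0]' --grip '[0.0,0.0,0.0]'

```text
time_s: 22.3
position: [0.4838, 0.1007, 0.342]
tcp_rot: [0.093, 2.834, 0.423]
force: [-0.2, 0.3, -3.0]
finger_gap: 0.152
```

```bash
python3 -c "
from h import *
edge_to(-60,0,100,10)
p,d=eyes.grab_frame('scene'); cv2.imwrite('pics/b2.png',cv2.resize(p[80:260,180:360,::-1],None,fx=3,fy=3)); np.save('b2.npy',d)
K,D,R,t=cam('scene'); s=ctrl.read_state(); Rr=Ro.from_rotvec(s['tcp_rot']).as_matrix(); Rt=Rr@Rrel; pt=s['position']+Rr@prel
P=[pt+Rt@c for c in [(-.007,.055,.125),(.007,.055,.125),(-.035,.055,0),(-.035,-.055,0),(.0708,.055,.0453),(.0708,-.055,.0453)]]
u=cv2.projectPoints(np.array(P),cv2.Rodrigues(R)[0],t,K,D)[0].reshape(-1,2); print(((u-[180,80])*3).round(0).tolist())
im=cv2.imread('pics/b2.png')
for x,y in (u-[180,80])*3: cv2.circle(im,(int(x),int(y)),4,(0,255,0),1)
cv2.imwrite('pics/b2.png',im)"
```

```text
t 22.3 p [0.4838 0.1007 0.342 ] gap 0.152 F [-0.2  0.3 -3. ] M [-0.41  0.42 -0.06]
q [-0.709 -0.09   0.536  2.002 -0.236  0.898  1.457]
tx [-0.9605  0.1029 -0.2584] ty [0.023  0.9552 0.2951] tz [ 0.2772  0.2775 -0.9199]
tray in panel frame ypr(zyx) [-0.34 18.07  6.77] edge in cleat frame mm [-256.   -61.   183.7]
tool d [-0.0541 -0.2116  0.0383] per row [-0.0054 -0.0212  0.0038] dist 0.222
[[405.0, 59.0], [376.0, 58.0], [499.0, 289.0], [568.0, 164.0], [294.0, 195.0], [381.0, 83.0]]
```

View pics/b2.png

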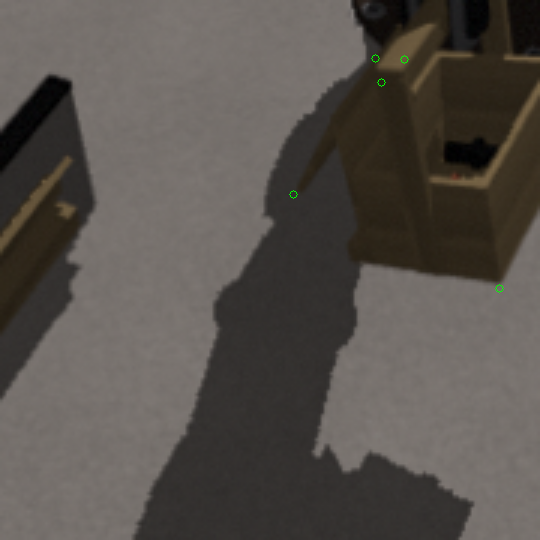

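Predicted corners match the picture within about 3 raw pixels (box corner (500,281), strip corner (302,192) in the crop). I carry on to the cleat.

Emit:
jog_arm --pt "-0.008 -0.016 0.0" --pt "-0.008 -0.022 0.0" --pt "-0.008 -0.022 0.0" --pt "-0.008 -0.022 0.002" --pt "-0.006 -0.022 0.004" --turn '[0,0,0,0,0]' --grip '[0.0,0.0,0.0,0.0,0.0]'

```text
time_s: 22.85
position: [0.515, -0.0014, 0.3077]
tcp_rot: [0.085, 2.844, 0.424]
force: [0.3, -0.1, -2.2]
finger_gap: 0.149
```

Emit:
jog_arm --pt "-0.006 -0.022 0.005" --pt "-0.006 -0.022 0.005" --pt "-0.006 -0.022 0.005" --pt "-0.004 -0.02 0.005" --pt "0 0 0" --turn '[0,0,0,0,0]' --grip '[0.0,0.0,0.0,0.0,0.0]'

```text
time_s: 23.35
position: [0.5358, -0.0865, 0.2597]
tcp_rot: [0.096, 2.855, 0.419]
force: [-0.1, 0.1, -2.3]
finger_gap: 0.152
```

```bash
python3 -c "
from h import *
edge_to(-12,0,60,6)"
```

```text
t 23.35 p [ 0.5358 -0.0865  0.2597] gap 0.152 F [-0.1  0.1 -2.3] M [-0.5   0.45  0.04]
q [-0.375  0.228  0.813  1.959 -0.646  0.989  2.272]
tx [-0.9657  0.1011 -0.2392] ty [0.0282 0.9565 0.2905] tz [ 0.2581  0.2738 -0.9265]
tray in panel frame ypr(zyx) [-0.67 17.79  5.55] edge in cleat frame mm [-69.3  -7.3 101.6]
tool d [-0.002  -0.0668  0.0244] per row [-0.0003 -0.0111  0.0041] dist 0.071
```

Emit:
jog_arm --pt "-0.001 -0.013 0.003" --pt "-0.001 -0.014 0.004" --pt "-0.001 -0.014 0.004" --pt "-0.001 -0.014 0.005" --pt "0 -0.008 0.004" --turn '[0,0,0,0,0]' --grip '[0.0,0.0,0.0,0.0,0.0]'

```text
time_s: 23.85
position: [0.5395, -0.1399, 0.2184]
tcp_rot: [0.097, 2.864, 0.421]
force: [-0.1, 1.3, -2.0]
finger_gap: 0.149
```

Emit:
jog_arm --pt "0 -0.003 0.002" --pt "0 0 0" --turn '[0,0]' --grip '[0.0,0.0]'

```text
time_s: 24.05
position: [0.5389, -0.1418, 0.214]
tcp_rot: [0.1, 2.867, 0.422]
force: [-0.5, 0.0, -2.2]
finger_gap: 0.149
```

```bash
cat > shot.py <<'E'
from h import *
import sys
p,d=eyes.grab_frame('scene'); np.save('last.npy',d)
K,D,R,t=cam('scene'); s=ctrl.read_state(); Rr=Ro.from_rotvec(s['tcp_rot']).as_matrix(); Rt=Rr@Rrel; pt=s['position']+Rr@prel
P=[pt+Rt@c for c in [(-.007,.055,.125),(-.035,.055,0),(.049,.055,0),(.0708,.055,.0453),(.0708,-.055,.0453)]]+[seat,seat+Rp@[-.027,.11,.027],seat+Rp@[-.027,-.11,.027]]
u=(cv2.projectPoints(np.array(P),cv2.Rodrigues(R)[0],t,K,D)[0].reshape(-1,2)-[90,90])*4; print(u.round(0).tolist())
im=cv2.resize(p[90:240,90:290,::-1],None,fx=4,fy=4)
for i,(x,y) in enumerate(u): cv2.circle(im,(int(x),int(y)),4,(0,255,0) if i<5 else (0,0,255),1)
cv2.imwrite(sys.argv[1],im)
E
python3 shot.py pics/d1.png; python3 -c "
from h import *
edge_to(-8,0,30,6)"
```

```text
[[280.0, 211.0], [444.0, 436.0], [315.0, 409.0], [242.0, 333.0], [377.0, 195.0], [310.0, 329.0], [215.0, 477.0], [453.0, 169.0]]
t 24.1 p [ 0.5389 -0.1416  0.2142] gap 0.154 F [ 0.6 -0.5 -2.6] M [-0.39  0.39  0.04]
q [-0.209  0.351  0.789  1.951 -0.756  1.006  2.483]
tx [-0.9684  0.1016 -0.2277] ty [0.0317 0.9559 0.2919] tz [ 0.2473  0.2754 -0.929 ]
tray in panel frame ypr(zyx) [-0.89 17.87  4.84] edge in cleat frame mm [-14.5  -4.1  55.9]
tool d [ 0.0013 -0.0137  0.0232] per row [ 0.0002 -0.0023  0.0039] dist 0.027
```

View pics/d1.png

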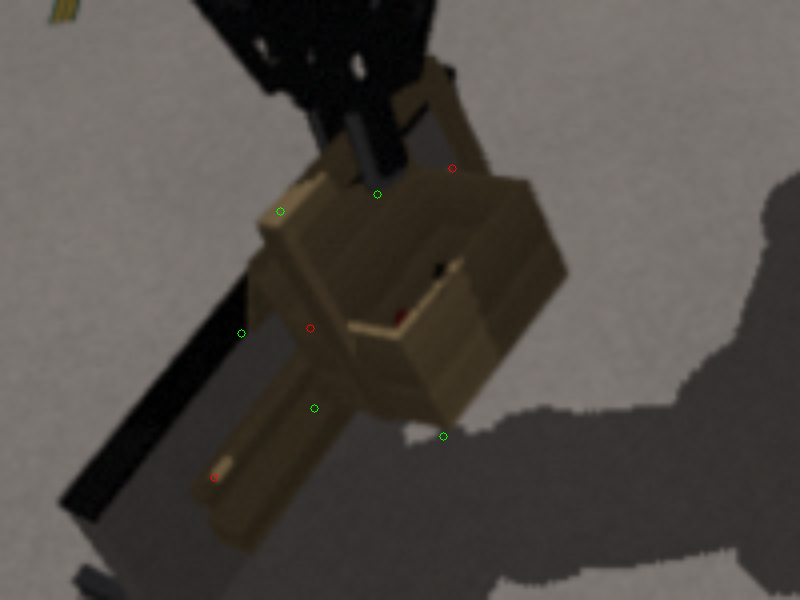

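```bash
cat > fit.py <<'E'
from h import *
import h
K,D,R,t=cam('scene')
O=np.array([(-.007,.055,.125),(.007,.055,.125),(-.035,.055,0),(-.035,.055,.06),(-.035,-.055,.06),(-.035,-.055,0),(.0708,.055,.0453)])
U=np.array([(285,232),(262,222),(445,428),(400,338),(530,182),(567,272),(250,332)])/4.+90
s=ctrl.read_state(); Rr=Ro.from_rotvec(s['tcp_rot']).as_matrix(); Rt=Rr@Rrel; pt=s['position']+Rr@prel
r0=cv2.Rodrigues(R@Rt)[0]; t0=(R@pt+t).reshape(3,1)
ok,rv,tv=cv2.solvePnP(O,U,K,D,r0,t0,True,cv2.SOLVEPNP_ITERATIVE)
print('res px',(cv2.projectPoints(O,rv,tv,K,D)[0].reshape(-1,2)-U).round(1).tolist())
Rn=R.T@cv2.Rodrigues(rv)[0]; pn=R.T@(tv.ravel()-t)
print('fit ypr',Ro.from_matrix(Rp.T@Rn).as_euler('ZYX',degrees=True).round(2),'edge',(Rp.T@(pn+Rn@[.0708,0,.0453]-seat)*1000).round(1),'dp',(pn-pt).round(4),'bar in tool',(Rr.T@(pn+Rn@[0,0,.118]-s['position'])).round(4))
np.savez('rel.npz',R=Rr.T@Rn,p=Rr.T@(pn-s['position']))
E
python3 fit.py
python3 - <<'E'
# depth check of box front rim etc.
from h import *
d=np.load('last.npy'); w=cloud('scene',d)
for n,(x,y) in dict(frontface=(480,330),frontface2=(520,280),bartopnear=(285,212),striptop=(256,300),lip=(230,462),lip2=(290,395)).items(): print(n,(w[int(y/4)+90,int(x/4)+90]).round(4),(Rp.T@(w[int(y/4)+90,int(x/4)+90]-seat)*1000).round(1))
E
```

```text
res px [[0.2, -1.3], [0.3, 0.3], [1.2, 0.5], [-0.7, 1.2], [-1.2, 0.0], [0.0, 0.0], [0.3, -0.7]]
fit ypr [-1.96 16.1   0.02] edge [ -5.  -17.3  44.3] dp [-0.0156 -0.0098 -0.0143] bar in tool [ 0.0052 -0.0107 -0.0095]
frontface [ 0.5531 -0.088   0.1519] [-119.1    5.1   66.9]
frontface2 [ 0.5178 -0.0864  0.1491] [-120.1  -30.2   64.1]
bartopnear [ 0.5894 -0.1463  0.242 ] [-61.4  42.4 157. ]
striptop [ 0.5902 -0.1844  0.1679] [-23.3  43.8  82.9]
lip [ 0.6453 -0.1822  0.1113] [-26.5  98.9  26.3]
lip2 [ 0.5853 -0.1956  0.0839] [-12.1  39.1  -1.1]
```

```bash
cat >> fit.py <<'E'
from scipy.optimize import least_squares
d=np.load('last.npy'); w=cloud('scene',d)
W=lambda x,y:w[int(y/4)+88:int(y/4)+92,int(x/4)+88:int(x/4)+92].reshape(-1,3)
ff=np.vstack([W(480,330),W(520,280),W(500,240),W(450,370)])
def f(v):
    Rn=Ro.from_rotvec(v[:3]).as_matrix(); p=v[3:]
    u=cv2.projectPoints(O@Rn.T+p,cv2.Rodrigues(R)[0],t,K,D)[0].reshape(-1,2)
    plane=((ff-p)@Rn)[:,0]+.035
    bar=Rr.T@(p+Rn@[0,0,.118]-s['position'])
    return np.r_[(u-U).ravel(),plane*1000/4,bar[1]*1000]
v0=np.r_[Ro.from_matrix(Rt).as_rotvec(),pt]; r=least_squares(f,v0,loss='soft_l1')
Rn=Ro.from_rotvec(r.x[:3]).as_matrix(); pn=r.x[3:]
print('LS ypr',Ro.from_matrix(Rp.T@Rn).as_euler('ZYX',degrees=True).round(2),'edge',(Rp.T@(pn+Rn@[.0708,0,.0453]-seat)*1000).round(1),'bar in tool',(Rr.T@(pn+Rn@[0,0,.118]-s['position'])).round(4)); print(r.fun.round(1))
np.savez('rel.npz',R=Rr.T@Rn,p=Rr.T@(pn-s['position']))
E
python3 fit.py
```

```text
res px [[0.2, -1.3], [0.3, 0.3], [1.2, 0.5], [-0.7, 1.2], [-1.2, 0.0], [0.0, 0.0], [0.3, -0.7]]
fit ypr [-1.96 16.1   0.02] edge [ -5.  -17.3  44.3] dp [-0.0156 -0.0098 -0.0143] bar in tool [ 0.0052 -0.0107 -0.0095]
LS ypr [-1.02 15.93  0.49] edge [-12.5  -8.5  56. ] bar in tool [-0.0039  0.0003 -0.0163]
[ 0.1 -1.7 -0.  -0.1  2.   1.3 -0.1  1.4 -0.6 -0.6  0.7 -0.  -0.6 -0.1
 -0.4 -0.1 -0.2 -0.   0.1 -0.2 -0.1  0.1 -0.3  0.4  0.   0.1  0.4  0.3
 -0.1  0.2  0.1  0.3  0.   0.3  0.1  0.1  0.  -0.  -0.   0.4  0.1  0.1
 -0.   0.   0.3  0.2 -0.1 -0.4  0.1 -0.2  0.1 -0.1  0.1 -0.6 -0.4 -0.1
 -0.1  0.1 -0.1 -0.4 -0.2 -0.3 -0.4  0.2  0.1 -0.1 -0.2 -0.1 -0.3 -0.1
  0.  -0.2  0.2 -0.5  0.1 -0.1 -0.5 -0.4  0.3]
```

```bash
cat >> h.py <<'E'
_z=np.load('rel.npz'); Rrel=_z['R']; prel=_z['p']
E
python3 -c "
from h import *
edge_to(-7,0,30,4)
edge_to(-7,0,12,8)"
```

```text
t 24.1 p [ 0.5389 -0.1416  0.2142] gap 0.154 F [ 0.6 -0.5 -2.6] M [-0.39  0.39  0.04]
q [-0.209  0.351  0.789  1.951 -0.756  1.006  2.483]
tx [-0.9684  0.1016 -0.2277] ty [0.0317 0.9559 0.2919] tz [ 0.2473  0.2754 -0.929 ]
tray in panel frame ypr(zyx) [-1.02 15.93  0.49] edge in cleat frame mm [-12.5  -8.5  56. ]
tool d [-0.0028 -0.0127  0.0247] per row [-0.0007 -0.0032  0.0062] dist 0.028
t 24.1 p [ 0.5389 -0.1416  0.2142] gap 0.154 F [ 0.6 -0.5 -2.6] M [-0.39  0.39  0.04]
q [-0.209  0.351  0.789  1.951 -0.756  1.006  2.483]
tx [-0.9684  0.1016 -0.2277] ty [0.0317 0.9559 0.2919] tz [ 0.2473  0.2754 -0.929 ]
tray in panel frame ypr(zyx) [-1.02 15.93  0.49] edge in cleat frame mm [-12.5  -8.5  56. ]
tool d [ 0.0013 -0.018   0.0414] per row [ 0.0002 -0.0022  0.0052] dist 0.045
```

Emit:
jog_arm --pt "-0.001 -0.004 0.006" --pt "-0.001 -0.004 0.007" --pt "-0.001 -0.004 0.007" --pt "-0.001 -0.002 0.006" --pt "0 0 0" --turn '[0,0,0,0,0]' --grip '[0.0,0.0,0.0,0.0,0.0]'

```text
time_s: 24.6
position: [0.5503, -0.1467, 0.1851]
tcp_rot: [0.095, 2.865, 0.423]
force: [0.0, -0.6, -2.0]
finger_gap: 0.148
```

```bash
python3 -c "
from h import *
edge_to(-7,0,12,4)"
```

```text
t 24.6 p [ 0.5503 -0.1467  0.1851] gap 0.148 F [ 0.  -0.6 -2. ] M [-0.47  0.41  0.02]
q [-0.166  0.412  0.757  1.956 -0.82   0.979  2.551]
tx [-0.9684  0.0991 -0.2289] ty [0.0287 0.9558 0.2926] tz [ 0.2478  0.2768 -0.9284]
tray in panel frame ypr(zyx) [-0.84 15.98  0.56] edge in cleat frame mm [-7.7  3.1 26.9]
tool d [ 0.0064 -0.0051  0.0129] per row [ 0.0016 -0.0013  0.0032] dist 0.015
```

Emit:
jog_arm --pt "0.0015 -0.0014 0.004" --pt "0.0018 -0.0014 0.004" --pt "0.0018 -0.0014 0.004" --pt "0.001 -0.001 0.002" --pt "0 0 0" --turn '[0,0,0,0,0]' --grip '[0.0,0.0,0.0,0.0,0.0]'

```text
time_s: 25.1
position: [0.5478, -0.1482, 0.1681]
tcp_rot: [0.096, 2.865, 0.421]
force: [-0.7, -1.1, -0.7]
finger_gap: 0.149
```

```bash
python3 -c "
from h import *
edge_to(-4,0,5,4)"; python3 shot.py pics/e1.png
```

```text
t 25.1 p [ 0.5478 -0.1482  0.1681] gap 0.149 F [-0.7 -1.1 -0.7] M [-0.78  0.55  0.02]
q [-0.148  0.432  0.741  1.979 -0.85   0.951  2.592]
tx [-0.9681  0.0997 -0.2299] ty [0.0293 0.9562 0.2913] tz [ 0.2488  0.2753 -0.9286]
tray in panel frame ypr(zyx) [-0.87 15.9   0.62] edge in cleat frame mm [-6.   0.7 10. ]
tool d [ 0.0016 -0.0034  0.0039] per row [ 0.0004 -0.0008  0.001 ] dist 0.005
[[289.0, 306.0], [448.0, 496.0], [324.0, 464.0], [252.0, 398.0], [373.0, 250.0], [310.0, 329.0], [215.0, 477.0], [453.0, 169.0]]
```

View pics/e1.png

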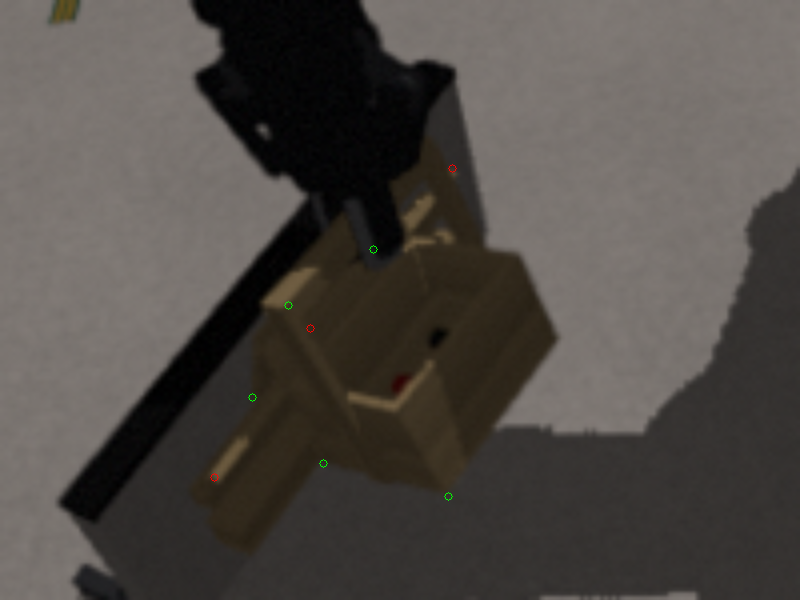

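Nine pictures viewed. The strip is hooked behind the lip: its near end sits behind the cleat edge at about (240,440). Now I level along the arc (out and down) with the edge in the groove.

Emit:
jog_arm --pt "0.001 0.0 0.003" --pt "0.001 0.0 0.003" --pt "0.001 0.001 0.0037" --pt "0.001 0.001 0.0037" --turn '[0,0,0,0]' --grip '[0.0,0.0,0.0,0.0]'

```text
time_s: 25.55
position: [0.55, -0.1466, 0.1579]
tcp_rot: [0.097, 2.858, 0.411]
force: [-0.7, -4.8, 8.7]
finger_gap: 0.147
```

```bash
python3 -c "
from h import *
tray()"
```

```text
t 25.55 p [ 0.55   -0.1466  0.1579] gap 0.147 F [-0.7 -4.8  8.7] M [-1.74  0.52 -0.  ]
q [-0.146  0.441  0.729  1.995 -0.875  0.921  2.613]
tx [-0.9659  0.1012 -0.2381] ty [0.0301 0.958  0.2853] tz [ 0.257   0.2684 -0.9284]
tray in panel frame ypr(zyx) [-0.93 15.54  1.1 ] edge in cleat frame mm [-7.2  3.3  0.1]
```

Emit:
jog_arm --pt "0.0008 0.002 0.003" --pt "0.0008 0.002 0.003" --pt "0.0008 0.002 0.003" --pt "0.0008 0.002 0.003" --turn '[0,0,0,0]' --grip '[0.0,0.0,0.0,0.0]'

```text
time_s: 25.95
position: [0.5527, -0.1417, 0.1512]
tcp_rot: [0.101, 2.85, 0.397]
force: [-7.5, 0.1, 15.9]
finger_gap: 0.151
```

```bash
python3 -c "
from h import *
tray()"
```

```text
t 25.95 p [ 0.5527 -0.1417  0.1512] gap 0.151 F [-7.5  0.1 15.9] M [-0.54  1.29  0.44]
q [-0.156  0.443  0.721  2.012 -0.894  0.888  2.621]
tx [-0.9634  0.1041 -0.2471] ty [0.0326 0.9602 0.2775] tz [ 0.2661  0.2592 -0.9284]
tray in panel frame ypr(zyx) [-1.08 15.07  1.61] edge in cleat frame mm [-11.6   6.3  -6.2]
```

Emit:
jog_arm --pt "0.002 0.0025 0.003" --pt "0.002 0.0025 0.003" --pt "0.002 0.0025 0.003" --pt "0.001 0.002 0.002" --turn '[0,0,0,0]' --grip '[0.0,0.0,0.0,0.0]'

```text
time_s: 26.35
position: [0.5531, -0.1371, 0.1478]
tcp_rot: [0.105, 2.837, 0.381]
force: [-9.1, -6.3, 16.9]
finger_gap: 0.151
```

```bash
python3 -c "
from h import *
tray()"; python3 shot.py pics/f1.png
```

```text
t 26.35 p [ 0.5531 -0.1371  0.1478] gap 0.151 F [-9.1 -6.3 16.9] M [-2.11  1.68  0.15]
q [-0.167  0.435  0.714  2.034 -0.912  0.851  2.629]
tx [-0.9591  0.1076 -0.2617] ty [0.0348 0.9627 0.2684] tz [ 0.2808  0.2484 -0.9271]
tray in panel frame ypr(zyx) [-1.23 14.54  2.47] edge in cleat frame mm [-15.5   7.3  -9. ]
[[314.0, 347.0], [460.0, 537.0], [336.0, 500.0], [268.0, 433.0], [390.0, 289.0], [310.0, 329.0], [215.0, 477.0], [453.0, 169.0]]
```

View pics/f1.png

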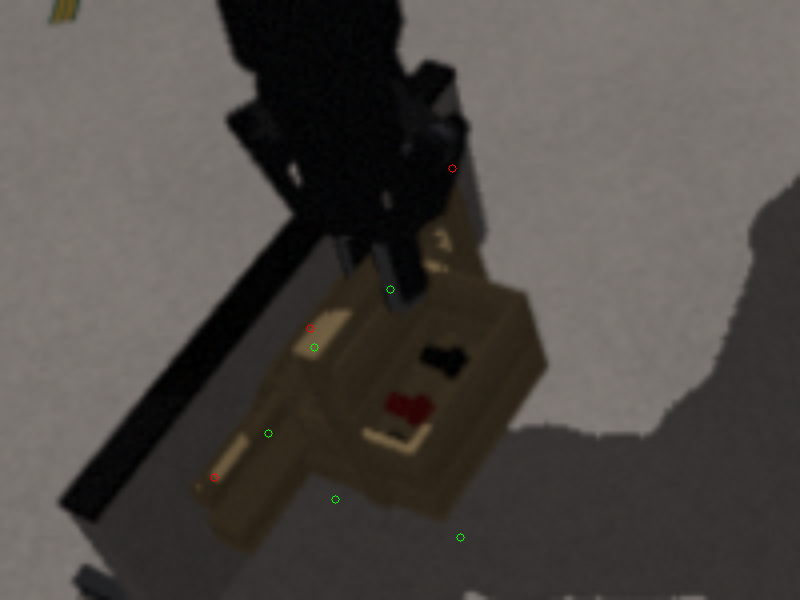

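Ten pictures viewed. The tray has levelled in the grip with its strip in the groove: box corner (442,518), close to home. Next I open slightly so it settles.

Emit:
jog_arm --pt "0 0 0" --pt "0 0 0" --pt "0 0 0" --pt "0 0 0" --turn '[0,0,0,0]' --grip '[0.018,0.022,0.026,0.026]'

```text
time_s: 26.8
position: [0.5529, -0.1348, 0.1478]
tcp_rot: [0.104, 2.836, 0.386]
force: [0.0, -0.6, 0.5]
finger_gap: 0.303
```

```bash
python3 -c "
from h import *
st()"; python3 shot.py pics/g2.png
```

```text
t 26.8 p [ 0.5529 -0.1348  0.1478] gap 0.303 F [ 0.  -0.6  0.5] M [-0.21  0.35  0.06]
q [-0.167  0.434  0.712  2.036 -0.913  0.852  2.629]
tx [-0.9593  0.1072 -0.2614] ty [0.0334 0.9618 0.2716] tz [ 0.2805  0.2518 -0.9262]
[[319.0, 349.0], [465.0, 538.0], [340.0, 501.0], [273.0, 435.0], [394.0, 291.0], [310.0, 329.0], [215.0, 477.0], [453.0, 169.0]]
```

View pics/g2.png

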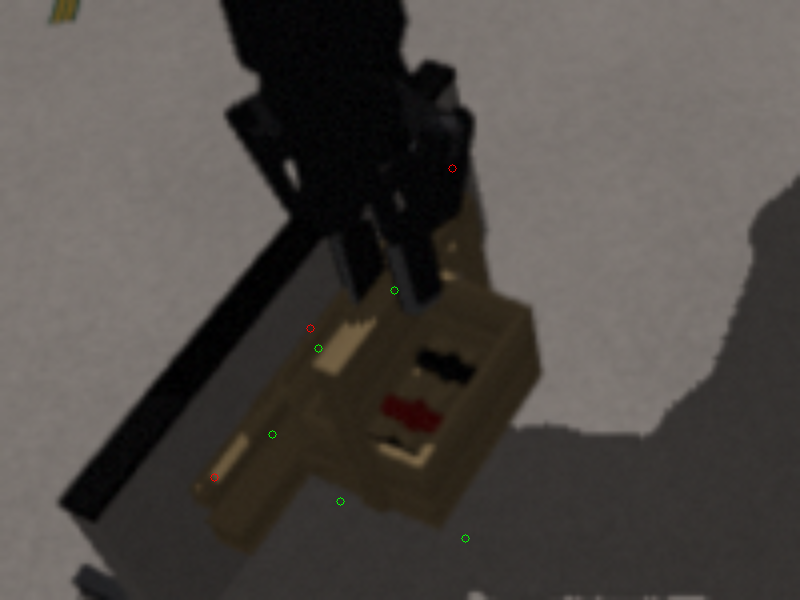

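Emit:
jog_arm --pt "0 0 -0.005" --pt "0 0 -0.012" --pt "0 0 -0.02" --pt "0 0 -0.03" --pt "0 0 -0.04" --turn '[0,0,0,0,0]' --grip '[0.03,0.03,0.03,0.03,0.03]'

```text
time_s: 27.35
position: [0.5197, -0.1608, 0.2472]
tcp_rot: [0.104, 2.846, 0.389]
force: [1.2, 1.1, -0.1]
finger_gap: 0.352
```

```bash
cat > home.py <<'E'
from h import *
st()
for n in ('scene','top'):
    p,d=eyes.grab_frame(n); w=cloud(n,d); q=((w-seat)@Rp)*1000; k=np.isfinite(q[...,0])
    b=q[k&(q[...,2]>65)&(q[...,2]<95)&(abs(q[...,1])<90)&(q[...,0]<-50)&(q[...,0]>-95)]
    print(n,'bar n',len(b),'med',np.median(b,0).round(1) if len(b) else '', 'ends y',np.percentile(b[:,1],[1,99]).round(1) if len(b) else '')
    if len(b)>20: print(' bar-line slope dx/dy,dz/dy deg',np.degrees(np.arctan(np.polyfit(b[:,1],b[:,0],1)[0])).round(2),np.degrees(np.arctan(np.polyfit(b[:,1],b[:,2],1)[0])).round(2))
    f=q[k&(q[...,0]<-98)&(q[...,0]>-116)&(q[...,2]>-38)&(q[...,2]<12)&(abs(q[...,1])<60)]
    if len(f)>20: print(' front n',len(f),'med x',np.median(f[:,0]).round(1),'tilt',np.degrees(np.arctan(np.polyfit(f[:,2],f[:,0],1)[0])).round(2),'z range',np.percentile(f[:,2],[1,99]).round(1),'y',np.percentile(f[:,1],[1,99]).round(1))
    if n=='scene': np.save('last.npy',d); cv2.imwrite('pics/h1.png',cv2.resize(p[90:240,90:290,::-1],None,fx=4,fy=4))
E
python3 home.py
```

```text
t 27.35 p [ 0.5197 -0.1608  0.2472] gap 0.352 F [ 1.2  1.1 -0.1] M [-0.25  0.18 -0.05]
q [-0.226  0.274  0.832  1.951 -0.685  1.022  2.45 ]
tx [-0.962   0.1058 -0.2519] ty [0.0344 0.9615 0.2728] tz [ 0.271   0.2537 -0.9285]
scene bar n 586 med [-77.   10.7  80. ] ends y [-56.6  64.8]
 bar-line slope dx/dy,dz/dy deg 0.67 -0.6
 front n 523 med x -104.6 tilt -1.47 z range [-37.1  11.5] y [-50.7  57.7]
top bar n 612 med [-75.3   2.5  78.7] ends y [-56.4  61.5]
 bar-line slope dx/dy,dz/dy deg 0.35 0.22
 front n 186 med x -106.0 tilt 0.41 z range [-30.6  11.9] y [-51.6  55.6]
```

Emit:
jog_arm --pt "-0.008 0.01 -0.03" --pt "-0.008 0.01 -0.035" --pt "-0.008 0.01 -0.035" --pt "-0.004 0.005 -0.015" --pt "0 0 0" --turn '[0,0,0,0,0]' --grip '[0.04,0.05,0.05,0.05,0.05]'

```text
time_s: 27.95
position: [0.5145, -0.1654, 0.3827]
tcp_rot: [0.114, 2.834, 0.382]
force: [0.5, -0.1, -0.3]
finger_gap: 0.584
```

```bash
python3 home.py
```

```text
t 27.95 p [ 0.5145 -0.1654  0.3827] gap 0.584 F [ 0.5 -0.1 -0.3] M [-0.28  0.31 -0.01]
q [-0.328  0.119  0.893  1.747 -0.49   1.239  2.19 ]
tx [-0.958   0.1141 -0.263 ] ty [0.0403 0.9619 0.2705] tz [ 0.2839  0.2486 -0.9261]
scene bar n 588 med [-77.   10.3  80. ] ends y [-56.5  64.9]
 bar-line slope dx/dy,dz/dy deg 0.69 -0.62
 front n 533 med x -104.7 tilt -1.59 z range [-37.2  11.6] y [-50.5  57.7]
top bar n 612 med [-75.4   3.1  78.7] ends y [-56.4  61.6]
 bar-line slope dx/dy,dz/dy deg 0.4 -0.03
 front n 188 med x -106.0 tilt -0.02 z range [-30.3  11.8] y [-51.6  55.3]
```

View pics/h1.png

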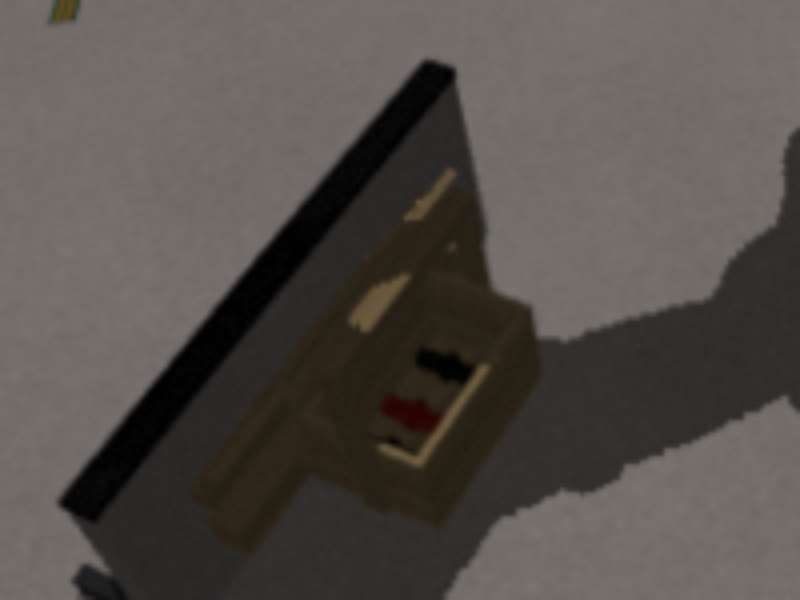

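The tray hangs level at mid-cleat, with its box corner at (440,522) and the cleat ends showing on both sides at (205,490) and (450,180). The gripper is clear, so I hand in.

```bash
python3 -c "
from h import *
print(order.sign_off())"
```

```text
the job is handed in; nothing more can be done
None
```

The tray is hanging on the cleat, released, and the job was handed in at about 28 s of the 51 s allowed.

**What I did:**
- **Tipping:** the jog cannot tip the tool. I got the lean by driving the arm up against its joint 6 limit while holding the tray. The tool reached 20° on the way.
- **Roll:** the tray picked up about 6° of sideways roll. I took it out by pressing the tray's rear foot lightly on the open bench.
- **Hooking:** I hooked the strip over the cleat, drew the tray level along its arc, then opened the gripper and withdrew.

**Last checks, both cameras, gripper clear:**
- **Height:** handle top 79–80 mm above the seat, where 79.7 mm means fully home.
- **Front face:** 105–106 mm out from the panel, expected 105.8 mm.
- **Level:** the top camera shows the tray upright to within about 0.5°. The scene camera reads about 1.6° of tilt.
- **Centring:** about 3–4 mm off the middle of the cleat.
- **Bin:** I never touched it and last saw it standing in place at mid-job; it was not in the final crop.

**What disagreed or was not clean:**
- The tilt at the moment of hooking was 16–18°, not 20°; the camera fit said 16° and the tool pose about 18°.
- When joint 1 ran to its limit, the measured wrist force jumped to about 70 N for a moment, below the 120 N limit.
- Joint 6 read 2.002–2.003 rad at its limit, which is given as 2. If that limit is strict, this counts as slightly over.

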